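# Park the crossing booms counterweight down and wind the clockwork

### The arm

A 6-joint arm with a two-finger parallel gripper is mounted at the origin on a cart in front of the work surface, level with it; the furniture and walls round the work are solid. World frame = base frame: x ahead of the robot, y to its left, z up, the work surface at z = 0. Lengths are in m, angles in degrees, forces in N, time in s.
With the tool pointing down it reaches from about 0.4 to 0.825 m from the base axis. Payload 7 kg.
Tool frame: the origin (TCP) lies between the finger pads; the fingertips stand 19 mm ahead of it and the grasp point (between the pads) is the TCP (r.finger_overhang is the distance from the TCP to the fingertips, in m); z points along the fingers, y is the direction in which the jaws open and shut (so a half turn about z gives the same grasp; the last joint's range is limited). The gripper opens to 88 mm and grips with 3 to 60 N. Pads are 19 mm wide; open, the fingers measure 130 mm over their backs; the gripper's body (78 mm by 193 mm) begins 47 mm behind the grasp point.
Start: joints at [-59.009, 20.546, 0.682, 0, -70.136, -16.507], TCP at [0.169, -0.654, 0.246] pointing down, gripper open.
Joint ranges: [-176.03, 176.03], [-82.01, 121.73], [-58.28, 71.71], [-173.87, 95.51], [-174.79, -0.11], [-173.66, 173.66]. Speed limits (degrees/s): [136.94, 136.94, 172.46, 180, 180, 180].

### API

Orientations are given as [roll, pitch, yaw] about the fixed x, y, z axes, in that order (R = Rz(yaw) Ry(pitch) Rx(roll)).
In Python, from plant import r, optics gives the robot as it stands. The module is installed in compiled form; this text tells all that it offers.
- The arm moves only by the tool step_arm, never from a script. Its argument "increments" is a list of rows, each an object of numbers: "tx", "ty", "tz": the shift along the world's x, y, z in mm; "ax", "ay", "az": the turn, a rotation vector about the world's x, y, z in degrees; "claw": the gripper command: -1 is shut, 1 is fully open, values between are in proportion. In form: [{"tx": .., "ty": .., "tz": .., "ax": .., "ay": .., "az": .., "claw": ..}, ...]. A call has 1 to 12 rows; each row shifts and turns the commanded pose from where the row before left it; what a row does not reach is not made up. A row lasts 1/10 s, in which the tool goes at most 50 mm and 8.59 degrees, less where a joint would pass 70% of its speed; a pose out of reach is approached as far as the arm can. A call with a gripper value outside its range is refused whole. The fingers move at their own pace and stop on an object; "newtons" is the grip in N (left out, the last holds). Time passes only in rows, so rows that do not move let the fingers close. It gives the time, the measured TCP pose, the force and the opening at its end, in the units of the state.
- r.get_state(): the state, without advancing time (a new reading comes with each control period).
- optics.capture(name): name is "scene" or "top" or "wrist"; returns a dict with "image" (384x512x3 uint8, blue, green, red), "depth" (384x512 float32, m along the optical axis (not along the pixel's ray), 0 where there is no reading), "fx", "fy", "cx", "cy" (pixels), "R" (3x3) and "t" (3): a world point X has camera coordinates R X + t. Camera axes: x right, y down, z forward; pixel columns grow to the right and rows downward; lengths in m; the calibration is good to about 2 mm. The wrist camera is an equidistant fisheye: a pixel r from the principal point sees the ray r / f radians off the axis. A picture is of the moment at which its call begins.
- r.close_job(): hands the job in, once; it reports no verdict.
The state is a dict: "time_s": time; "joints": joint angles; "qd": joint speeds; "joint_torque": joint torques, N m; "tcp_pos": TCP position; "eef_rot": TCP orientation; "contact_force": force on the tool from outside, world axes, zero at the start; "moment": the same for the moment, N m; "gripper_width": finger opening in m.
Only numpy, scipy, OpenCV 4.12 (cv2) and the standard library are available. Lean on these libraries where they do the work, as an engineer would, in place of code of your own. Each camera call takes 0.05 s, during which the arm holds its last target. There are 200 camera calls.

### The job

Put every barrier boom lying on the plywood board onto the crossing stand, one to a saddle, laid centrally along it, so that it tips to the front (towards the robot) with its heavy end down. The two ends look alike, so feel which end is heavy by lifting the boom at mid-length before you lay it in: never let a saddle tip to the back under a boom. Then, with all booms parked, wind the clockwork key clockwise until it is fully wound, and leave the glue bottle and the tape measure where they are.

Things in the scene. Friction and masses are not known exactly. Their poses are not given: they have to be found in the camera images.
- boom_1: barrier boom (absent ones read None): square bar 130 x 18 x 18 mm, 0.3 kg, white, two red bands, dark ends, dark line at mid-length. Ends look alike; a slug hidden in one puts the balance point 35 mm off mid-length; which end (+x or -x) differs from boom to boom. Held level at mid-length it loads the wrist with about 0.1 N m. Origin: its centre, x along it; may lie on any long face
- boom_2: another boom like boom_1 in looks and size, its heavy end not told. Booms start lying flat on the plywood board in front of the stand at any yaw; board top 24 mm above z = 0, so a boom's centre lies at z = 33 mm
- boom_3: another boom like boom_1 in looks and size, its heavy end not told
- stand: crossing stand fixed on the board, shifted and turned up to 0.15 rad: plinth 110 x 345 x 8 mm, three tipping saddles in a row along y and a grey clockwork housing 74 x 66 x 36 mm at its left (+y) end. Origin: centre of the plinth's underside; x points away from the robot (front is -x). Saddles at y = -120, -40, +40 mm, key at y = +135 mm
- saddle_1_seat (a point): middle of the top of saddle 1's spine (110 x 14 mm), 53 mm above the stand's underside when level; a boom lies on it along x (x to the back), its centre 9 mm higher. Two pairs of cheeks, 12 mm long, 48 mm before and behind the middle, rise 20 mm over the spine, 26 mm apart, flared at the top; the 84 mm between the pairs are free for fingers beside the boom. Turns with the saddle
- saddle_2_seat (a point): the same point of saddle 2 (y = -40 mm on the stand), built as saddle 1
- saddle_3_seat (a point): the same point of saddle 3 (y = 40 mm on the stand), built as saddle 1
- saddle_1 (a joint): tilt of saddle 1 about a pivot 11 mm under the seat point, rad: 0 level (a weak spring centres it when empty), +0.28 tipped fully to the front (front end down), -0.28 fully to the back. It tips to the side of the boom's heavy end once the boom is let go
- saddle_2 (a joint): tilt of saddle 2, as for saddle 1
- saddle_3 (a joint): tilt of saddle 3, as for saddle 1
- key_grip (a point): middle of the key's wing, on its vertical axis: a brass blade 36 mm long, 8 mm thick, 24 mm tall on a stem in the housing's top; the point is 25 mm over the housing's top, 69 mm above the stand's underside; the wing reaches 8 mm higher and 16 mm lower. x of the point runs along the wing and turns with it
- key (a joint): winding key, rad: 0 run down (wing along the stand's x), grows clockwise seen from above, stop at 6.0 (fully wound). Sprung, 0.08 to 0.12 N m to turn; stays where it is left. Starts between 0 and 0.7
- glue_bottle: bystander: white glue bottle with red nozzle, 34 mm across, 104 mm tall, on the board left of the stand; origin at the centre of its foot
- pocket_tape: bystander: yellow pocket tape measure 28 x 64 x 48 mm on the board left of the stand; origin at the centre of its foot
Mind the look-alikes: they are no part of the job. What is shaped like the boom_3 but blue is not meant.

How it is judged:
By the outcome, as a careful person would: the job done as asked, in the order asked, and still so for the second after the job is handed in, with the robot touching nothing.
Of boom_1, boom_2, boom_3 only 2 to 3 are there at a start; the rules pass over those that are not, and their reading is None.
At some moment in a run one of boom_1, boom_2, boom_3 may be knocked a few centimetres aside while the robot is not near it.
Once in a run the grip may slacken for a moment while it holds something.
It also fails if it takes over 210 s, if anything falls off the work surface, if the arm or the gripper's body presses on something with over 40 N, if the wrist force passes 120 N, or if a joint passes its speed limit or range.

## Working session

There is one attempt and no reset: what is moved stays moved. The work goes in short steps, Python scripts to look and compute and a tool call to move; the robot and the scene stay as the last step left them, time stands still between calls to the robot, and variables do not carry over. Pictures are saved under pics/ and viewed, about 12 in all and at most 16, crops included, and the job is handed in when it is done.

Besides the shell and the picture viewer there is one more tool, called after "Emit:" by a JSON object that holds its "op" and its "data". step_arm: Moves the arm, as the interface text tells. Its arguments: {"type":"object","properties":{"increments":{"type":"array","items":{"type":"object","properties":{"tx":{"type":"number"},"ty":{"type":"number"},"tz":{"type":"number"},"ax":{"type":"number"},"ay":{"type":"number"},"az":{"type":"number"},"claw":{"type":"number"}}}},"newtons":{"type":"number"}},"required":["increments"]}

```bash
mkdir -p pics
cat > h.py <<'E'
import numpy as np, cv2
from plant import r, optics
def cap(n):
    c=optics.capture(n); return c
def ray(c,u,v):
    d=np.array([(u-c['cx'])/c['fx'],(v-c['cy'])/c['fy'],1.0])
    R=np.array(c['R']);t=np.array(c['t'])
    return -R.T@t, R.T@d
def onz(c,u,v,z):
    o,d=ray(c,u,v); return o+d*(z-o[2])/d[2]
def depthpt(c,u,v):
    o,d=ray(c,u,v); return o+d*float(c['depth'][int(v),int(u)])
def proj(c,X):
    p=np.array(c['R'])@np.array(X)+np.array(c['t']); return c['fx']*p[0]/p[2]+c['cx'],c['fy']*p[1]/p[2]+c['cy']
def cloud(c):
    v,u=np.mgrid[0:384,0:512]
    d=np.stack([(u-c['cx'])/c['fx'],(v-c['cy'])/c['fy'],np.ones_like(u,float)],-1)*c['depth'][...,None]
    return (d-np.array(c['t']))@np.array(c['R'])
E
python3 - <<'E'
from h import *
s=r.get_state();print(s)
for n in("top","scene"):
    c=cap(n);cv2.imwrite(f'pics/{n}0.png',cv2.resize(c['image'],(800,600)));print(n,c['fx'],c['R'],c['t'])
E
```

```text
{'time_s': 0.0, 'joints': array([-5.90090354e+01,  2.05923381e+01,  6.33176443e-01, -1.99613411e-02,
       -7.01343752e+01, -1.65061416e+01]), 'qd': array([-0.05558531,  0.06710225, -0.00066859,  0.03600811, -0.09334879,
        0.05139561]), 'joint_torque': array([-4.18003274e-04, -5.82716525e+01,  2.93052506e+01,  6.99727044e+00,
        6.98545278e-03, -1.88494473e-04]), 'tcp_pos': array([ 0.16868791, -0.65311306,  0.24460842]), 'eef_rot': array([ 1.79904986e+02, -8.58666713e-03, -1.65521968e+02]), 'contact_force': array([ 0.35928595, -0.59062064, -0.2763292 ]), 'moment': array([ 0.01763585, -0.01005443,  0.01292494]), 'gripper_width': 0.08764724532010496}
top 451.14119041289723 [[-1.18329269e-02 -9.99926240e-01 -2.73782479e-03]
 [-9.77517809e-01  1.21441125e-02 -2.10502858e-01]
 [ 2.10520580e-01  1.85407564e-04 -9.77589408e-01]] [0.00688389 0.62915779 1.16770469]
scene 469.9179051247211 [[-0.64337132 -0.76555016 -0.00250965]
 [-0.51282863  0.43341251 -0.74105357]
 [ 0.56840139 -0.47548559 -0.67144122]] [0.37706414 0.40177964 1.0428908 ]
```

View pics/top0.png

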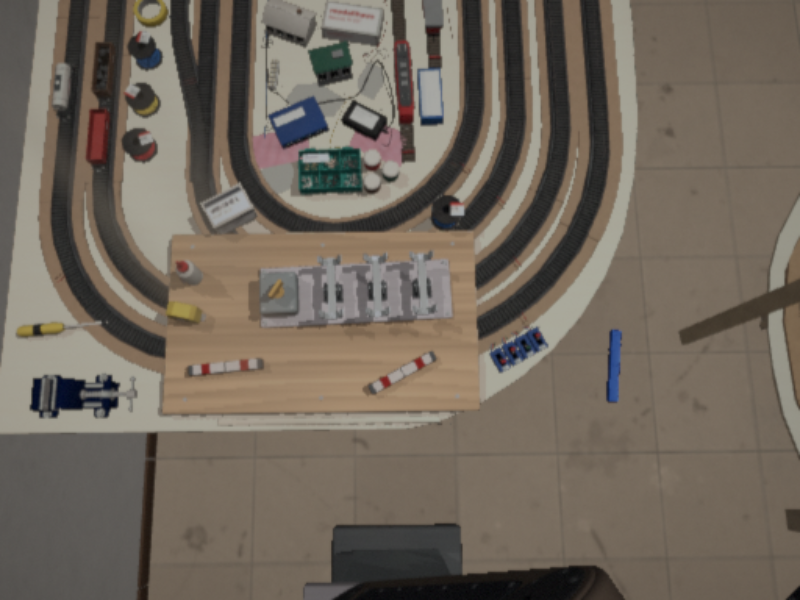

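View pics/scene0.png

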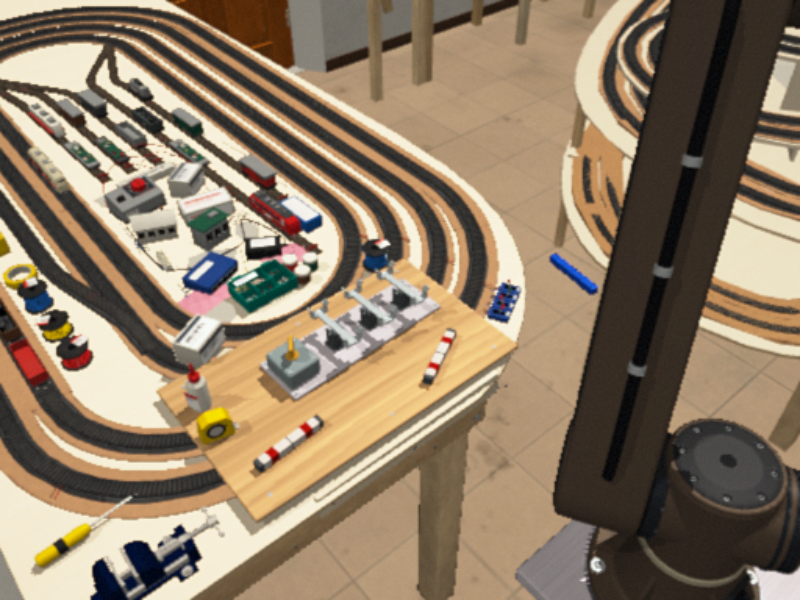

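Candidates (top view, 800-wide pixels): red/white bars at (225,367) and (402,372) on the board are the booms. The blue bar at (615,366) is a look-alike off the board, and the blue block (518,350) and red engines are scenery. There is no third boom.

```bash
cat >> h.py <<'E'
def booms(c,zt=0.042,verbose=1):
    """red bands on board region -> boom centre/yaw on plane zt"""
    h=cv2.cvtColor(c['image'],cv2.COLOR_BGR2HSV)
    P=cloud(c)
    m=(((h[...,0]<8)|(h[...,0]>172))&(h[...,1]>130)&(h[...,2]>70)).astype(np.uint8)
    n,l,st,ce=cv2.connectedComponentsWithStats(m)
    out=[]
    for i in range(1,n):
        if st[i,4]>=25:
            p=onz(c,*ce[i],zt); out.append((p,st[i,4],ce[i],P[l==i].mean(0)))
    return out
E
python3 - <<'E'
from h import *
c=cap('top');P=cloud(c)
for p,a,ce,q in booms(c):
    if .3<p[0]<.8 and abs(p[1])<.45: print('red',p.round(4),a,ce.round(1),q.round(4))
im=c['image']
# heights
for name,(lo,hi) in dict(board=(.018,.028),plinth=(.029,.036),hous=(.064,.073),high=(.08,.14)).items():
    m=((P[...,2]>lo)&(P[...,2]<hi)&(P[...,0]>.35)&(P[...,0]<.85)&(abs(P[...,1])<.45)&(c['depth']>0)).astype(np.uint8)
    n,l,st,ce=cv2.connectedComponentsWithStats(m)
    for i in range(1,n):
        if st[i,4]>40:
            pts=P[l==i]; rc=cv2.minAreaRect(pts[:,:2].astype(np.float32)*1000)
            print(name,st[i,4],ce[i].round(1),pts.mean(0).round(4),rc)
t=im[150:265,90:310];cv2.imwrite('pics/crop1.png',cv2.resize(t,None,fx=3.6,fy=3.6,interpolation=cv2.INTER_CUBIC))
E
```

```text
red [0.7033 0.3824 0.042 ] 27 [116.6 170.1] [0.6862 0.3627 0.1051]
red [ 0.5227 -0.042   0.042 ] 27 [268. 232.] [ 0.5229 -0.0421  0.0404]
red [0.517  0.3332 0.042 ] 29 [131.  235.7] [0.517  0.3332 0.0422]
red [0.491  0.0177 0.042 ] 28 [246.3 243.8] [0.4911 0.0177 0.0411]
board 16000 [202.3 211.7] [0.5861 0.1409 0.0234] ((613.0078735351562, 131.5071258544922), (347.507568359375, 562.2606811523438), 0.32092753052711487)
plinth 2441 [233.4 187.4] [0.6517 0.0529 0.0319] ((651.988037109375, 70.61930847167969), (112.9188232421875, 344.546142578125), 2.3797707557678223)
hous 231 [146.2 131. ] [0.8102 0.2973 0.0659] ((808.9307861328125, 300.6026916503906), (56.40999221801758, 78.50001525878906), 31.172576904296875)
hous 506 [177.5 187. ] [0.6463 0.2046 0.0678] ((646.6500854492188, 204.75885009765625), (73.34355163574219, 64.0348892211914), 2.2552473545074463)
hous 132 [115.1 198.4] [0.6163 0.3738 0.0691] ((616.7536010742188, 375.1167297363281), (48.23680877685547, 27.0534725189209), 76.5836181640625)
high 111 [117.9 171.8] [0.6844 0.3623 0.0939] ((684.606689453125, 363.1492919921875), (26.300155639648438, 30.471988677978516), 45.555912017822266)
high 58 [175.8 184.9] [0.6456 0.2045 0.0965] ((646.1484985351562, 205.0778350830078), (8.297451972961426, 34.39728546142578), 54.92866516113281)
```

View pics/crop1.png

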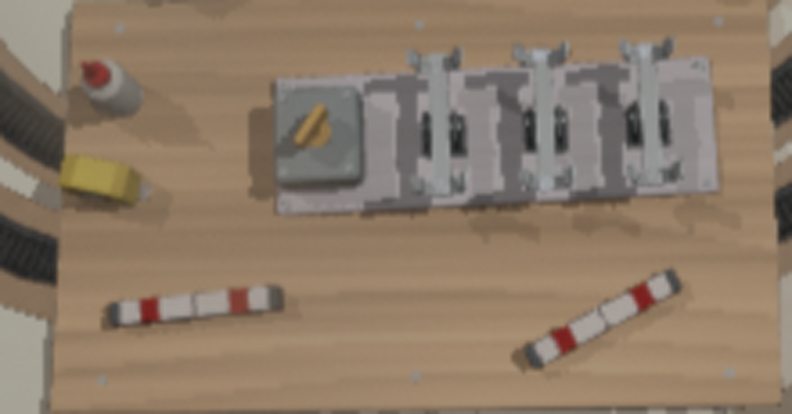

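Run:
```python
from h import *
for n in('top','scene'):
    c=cap(n)
    h=cv2.cvtColor(c['image'],cv2.COLOR_BGR2HSV)
    m=(((h[...,0]<8)|(h[...,0]>172))&(h[...,1]>110)&(h[...,2]>50)).astype(np.uint8)
    k,l,st,ce=cv2.connectedComponentsWithStats(m)
    for i in range(1,k):
        p=onz(c,*ce[i],.042 if n=='top' else .038)
        if st[i,4]>10 and .4<p[0]<.58 and abs(p[1])<.45: print(n,p.round(4),st[i,4],ce[i].round(1))
    P=cloud(c)
    m=((P[...,2]>.0355)&(P[...,2]<.046)&(P[...,0]>.4)&(P[...,0]<.585)&(abs(P[...,1])<.42)).astype(np.uint8)
    k,l,st,ce=cv2.connectedComponentsWithStats(m)
    for i in range(1,k):
        if st[i,4]>40: q=P[l==i];print(' top face',q.mean(0).round(4),cv2.minAreaRect(q[:,:2].astype(np.float32)*1000))
    if n=='top':
        # saddle tops & cheeks
        m=(P[...,2]>.070)&(P[...,2]<.1)&(P[...,0]>.57)&(P[...,0]<.73)&(P[...,1]>-.1)&(P[...,1]<.16)
        k,l,st,ce=cv2.connectedComponentsWithStats(m.astype(np.uint8))
        for i in range(1,k):
            if st[i,4]>15: q=P[l==i];print(' saddle',st[i,4],q.mean(0).round(4),cv2.minAreaRect(q[:,:2].astype(np.float32)*1000))
```

```text
top [ 0.5229 -0.0419  0.042 ] 31 [268.  231.9]
top [0.5221 0.2655 0.042 ] 28 [155.8 233.5]
top [0.5167 0.3335 0.042 ] 33 [130.9 235.8]
top [0.491  0.0179 0.042 ] 33 [246.2 243.8]
 top face [ 0.5065 -0.0124  0.0407] ((506.7190246582031, -12.569931030273438), (18.315418243408203, 128.93650817871094), 27.884851455688477)
 top face [0.5198 0.2999 0.0413] ((520.031494140625, 299.4754638671875), (18.356801986694336, 129.66928100585938), 5.101900577545166)
 saddle 312 [ 0.6578 -0.0499  0.0791] ((657.4489135742188, -49.52455139160156), (109.88204193115234, 41.19754409790039), 1.8711719512939453)
 saddle 314 [0.6514 0.1105 0.0793] ((651.1370849609375, 109.94194793701172), (110.14818572998047, 40.97947311401367), 2.222456455230713)
 saddle 307 [0.6528 0.0308 0.0794] ((654.14501953125, 30.850112915039062), (109.22371673583984, 40.85841369628906), 2.8824126720428467)
scene [ 0.5262 -0.0487  0.038 ] 24 [285.7 217.2]
scene [0.4937 0.0116 0.038 ] 25 [277.5 233.9]
scene [0.5231 0.2614 0.038 ] 45 [196.1 274.6]
scene [0.5172 0.3294 0.038 ] 53 [174.5 290.5]
 top face [ 0.5031 -0.0101  0.0422] ((506.4939880371094, -14.679279327392578), (18.703872680664062, 132.04721069335938), 28.53775978088379)
 top face [0.5186 0.2997 0.0419] ((519.6408081054688, 297.81182861328125), (20.881282806396484, 129.4488525390625), 4.872570514678955)
```

Emit:
{"op": "step_arm", "data": {"increments": [{"tx": 23, "ty": 43}, {"tx": 23, "ty": 43}, {"tx": 23, "ty": 43}, {"tx": 23, "ty": 43}, {"tx": 23, "ty": 43, "az": 8}, {"tx": 23, "ty": 43, "az": 8}, {"tx": 23, "ty": 43, "az": 8}, {"tx": 23, "ty": 43, "az": 8}, {"tx": 23, "ty": 43, "az": 8}, {"tx": 23, "ty": 43, "az": 8}, {"tx": 23, "ty": 43, "az": 8}, {"tx": 23, "ty": 43, "az": 8}]}}

```text
$.increments[0]: bad value
```

Emit:
{"op": "step_arm", "data": {"increments": [{"tx": 23, "ty": 43, "tz": 0, "ax": 0, "ay": 0, "az": 0, "claw": 1}, {"tx": 23, "ty": 43, "tz": 0, "ax": 0, "ay": 0, "az": 0, "claw": 1}, {"tx": 23, "ty": 43, "tz": 0, "ax": 0, "ay": 0, "az": 0, "claw": 1}, {"tx": 23, "ty": 43, "tz": 0, "ax": 0, "ay": 0, "az": 0, "claw": 1}, {"tx": 23, "ty": 43, "tz": 0, "ax": 0, "ay": 0, "az": 8, "claw": 1}, {"tx": 23, "ty": 43, "tz": 0, "ax": 0, "ay": 0, "az": 8, "claw": 1}, {"tx": 23, "ty": 43, "tz": 0, "ax": 0, "ay": 0, "az": 8, "claw": 1}, {"tx": 23, "ty": 43, "tz": 0, "ax": 0, "ay": 0, "az": 8, "claw": 1}, {"tx": 23, "ty": 43, "tz": 0, "ax": 0, "ay": 0, "az": 8, "claw": 1}, {"tx": 23, "ty": 43, "tz": 0, "ax": 0, "ay": 0, "az": 8, "claw": 1}, {"tx": 23, "ty": 43, "tz": 0, "ax": 0, "ay": 0, "az": 8, "claw": 1}, {"tx": 23, "ty": 43, "tz": 0, "ax": 0, "ay": 0, "az": 8, "claw": 1}], "newtons": 50}}

```text
time_s: 1.45
tcp_pos: [0.4453, -0.1355, 0.246]
eef_rot: [-179.9, 0.0, -101.2]
contact_force: [1.0, -0.9, 0.3]
gripper_width: 0.0875
```

Emit:
{"op": "step_arm", "data": {"increments": [{"tx": 12.3, "ty": 24.6, "tz": -20, "ax": 0, "ay": 0, "az": 7.9, "claw": 1}, {"tx": 12.3, "ty": 24.6, "tz": -20, "ax": 0, "ay": 0, "az": 7.9, "claw": 1}, {"tx": 12.3, "ty": 24.6, "tz": -20, "ax": 0, "ay": 0, "az": 7.9, "claw": 1}, {"tx": 12.3, "ty": 24.6, "tz": -20, "ax": 0, "ay": 0, "az": 7.9, "claw": 1}, {"tx": 12.3, "ty": 24.6, "tz": -20, "ax": 0, "ay": 0, "az": 7.9, "claw": 1}, {"tx": 0, "ty": 0, "tz": 0, "ax": 0, "ay": 0, "az": 0, "claw": 1}, {"tx": 0, "ty": 0, "tz": 0, "ax": 0, "ay": 0, "az": 0, "claw": 1}, {"tx": 0, "ty": 0, "tz": 0, "ax": 0, "ay": 0, "az": 0, "claw": 1}]}}

```text
time_s: 2.25
tcp_pos: [0.5063, -0.0148, 0.1461]
eef_rot: [-180.0, -0.0, -62.1]
contact_force: [-1.0, -1.0, 0.3]
gripper_width: 0.0877
```

Run:
```python
from h import *
s=r.get_state();print(s['tcp_pos'],s['eef_rot'],s['joints'],s['contact_force'],s['moment'])
c=cap('wrist');print(c['fx'],c['cx'],c['cy'],np.round(c['R'],3),np.round(c['t'],3))
cv2.imwrite('pics/w1.png',c['image'])
```

```text
[ 0.50628573 -0.0148383   0.14605497] [-1.79974268e+02 -9.93325456e-03 -6.20907681e+01] [ 2.05779018e+01  9.94840282e+00 -2.81865359e+01  8.35399953e-03
 -5.18382726e+01  7.32617202e+00] [-0.98849794 -1.03545403  0.27775152] [ 0.00297548  0.11524429 -0.03211677]
297.3186396354542 255.29192817289734 187.43043380284536 [[-0.883 -0.469 -0.001]
 [-0.455  0.856  0.246]
 [-0.114  0.218 -0.969]] [0.44  0.237 0.355]
```

View pics/w1.png

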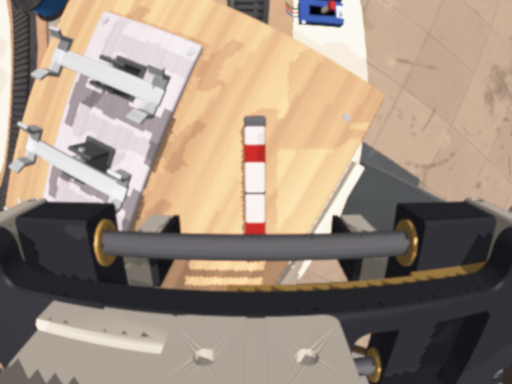

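```bash
cat >> h.py <<'E'
def fray(c,u,v):
    x=(u-c['cx'])/c['fx'];y=(v-c['cy'])/c['fy'];th=np.hypot(x,y)
    d=np.array([x/th*np.sin(th),y/th*np.sin(th),np.cos(th)]);R=np.array(c['R'])
    return -R.T@np.array(c['t']), R.T@d
def fonz(c,u,v,z):
    o,d=fray(c,u,v); return o+d*(z-o[2])/d[2]
E
python3 - <<'E'
from h import *
c=cap('wrist')
for u,v in((255,193),(255,117),(255,153),(255,228)):print(fonz(c,u,v,.042).round(4))
for i in range(3):
    s=r.get_state();print(s['tcp_pos'],s['contact_force'],s['moment'])
E
```

```text
[ 0.5062 -0.0148  0.042 ]
[ 0.5362 -0.0713  0.042 ]
[ 0.5223 -0.045   0.042 ]
[0.4912 0.0136 0.042 ]
[ 0.50637349 -0.01503174  0.14635912] [-0.62724079 -0.08316471  0.87910936] [-0.01216118  0.10872041  0.00930013]
[ 0.50637349 -0.01503174  0.14635912] [-0.62724079 -0.08316471  0.87910936] [-0.01216118  0.10872041  0.00930013]
[ 0.50637349 -0.01503174  0.14635912] [-0.62724079 -0.08316471  0.87910936] [-0.01216118  0.10872041  0.00930013]
```

Emit:
{"op": "step_arm", "data": {"increments": [{"tx": 0, "ty": 0, "tz": -30, "ax": 0, "ay": 0, "az": 0, "claw": 1}, {"tx": 0, "ty": 0, "tz": -30, "ax": 0, "ay": 0, "az": 0, "claw": 1}, {"tx": 0, "ty": 0, "tz": -25, "ax": 0, "ay": 0, "az": 0, "claw": 1}, {"tx": 0, "ty": 0, "tz": -15, "ax": 0, "ay": 0, "az": 0, "claw": 1}, {"tx": 0, "ty": 0, "tz": 0, "ax": 0, "ay": 0, "az": 0, "claw": 1}, {"tx": 0, "ty": 0, "tz": 0, "ax": 0, "ay": 0, "az": 0, "claw": -1}, {"tx": 0, "ty": 0, "tz": 0, "ax": 0, "ay": 0, "az": 0, "claw": -1}, {"tx": 0, "ty": 0, "tz": 0, "ax": 0, "ay": 0, "az": 0, "claw": -1}, {"tx": 0, "ty": 0, "tz": 0, "ax": 0, "ay": 0, "az": 0, "claw": -1}, {"tx": 0, "ty": 0, "tz": 0, "ax": 0, "ay": 0, "az": 0, "claw": -1}, {"tx": 0, "ty": 0, "tz": 0, "ax": 0, "ay": 0, "az": 0, "claw": -1}], "newtons": 50}}

```text
time_s: 3.45
tcp_pos: [0.5064, -0.0145, 0.0457]
eef_rot: [-180.0, -0.0, -62.0]
contact_force: [0.1, -0.0, 1.0]
gripper_width: 0.0452
```

Emit:
{"op": "step_arm", "data": {"increments": [{"tx": 0, "ty": 0, "tz": 0, "ax": 0, "ay": 0, "az": 0, "claw": -1}, {"tx": 0, "ty": 0, "tz": 0, "ax": 0, "ay": 0, "az": 0, "claw": -1}, {"tx": 0, "ty": 0, "tz": 0, "ax": 0, "ay": 0, "az": 0, "claw": -1}, {"tx": 0, "ty": 0, "tz": 0, "ax": 0, "ay": 0, "az": 0, "claw": -1}]}}

```text
time_s: 3.85
tcp_pos: [0.5063, -0.0145, 0.0455]
eef_rot: [-180.0, 0.0, -62.0]
contact_force: [-0.8, 0.3, 0.0]
gripper_width: 0.0174
```

Run:
```python
from h import *
s=r.get_state();print(s['tcp_pos'],s['contact_force'],s['moment'],s['gripper_width'])
```

```text
[ 0.50633999 -0.0145026   0.04554147] [-0.82190589  0.26008538  0.01246035] [ 0.08348861  0.08443441 -0.01678529] 0.017363696810173603
```

Gripped. Next I lift slowly and read the moment.

Emit:
{"op": "step_arm", "data": {"increments": [{"tx": 0, "ty": 0, "tz": 5, "ax": 0, "ay": 0, "az": 0, "claw": -1}, {"tx": 0, "ty": 0, "tz": 10, "ax": 0, "ay": 0, "az": 0, "claw": -1}, {"tx": 0, "ty": 0, "tz": 20, "ax": 0, "ay": 0, "az": 0, "claw": -1}, {"tx": 0, "ty": 0, "tz": 25, "ax": 0, "ay": 0, "az": 0, "claw": -1}, {"tx": 0, "ty": 0, "tz": 25, "ax": 0, "ay": 0, "az": 0, "claw": -1}, {"tx": 0, "ty": 0, "tz": 15, "ax": 0, "ay": 0, "az": 0, "claw": -1}, {"tx": 0, "ty": 0, "tz": 0, "ax": 0, "ay": 0, "az": 0, "claw": -1}, {"tx": 0, "ty": 0, "tz": 0, "ax": 0, "ay": 0, "az": 0, "claw": -1}, {"tx": 0, "ty": 0, "tz": 0, "ax": 0, "ay": 0, "az": 0, "claw": -1}, {"tx": 0, "ty": 0, "tz": 0, "ax": 0, "ay": 0, "az": 0, "claw": -1}]}}

```text
time_s: 4.85
tcp_pos: [0.5056, -0.0147, 0.1445]
eef_rot: [179.9, 0.0, -62.0]
contact_force: [0.1, -0.5, -3.2]
gripper_width: 0.0176
```

Run:
```python
from h import *
M=[]
for i in range(5):
    c=cap('wrist' if i<4 else 'scene');s=r.get_state();M.append(np.r_[s['contact_force'],s['moment']])
print(np.round(M,3));m=np.mean(M,0);print(s['tcp_pos'],s['gripper_width'])
a=np.radians(-62);u=np.array([np.cos(a),np.sin(a)])
# moment of weight W at offset d*u: (-W dy, W dx)
for b in((0,0),(-.005,.112)):
    k=m[3:5]-b;print('along tool +x heavy lever*W',-k[0]*u[1]+k[1]*u[0],'off-axis',k@u)
cv2.imwrite('pics/s2.png',cv2.resize(c['image'][100:300,130:400],None,fx=2.9,fy=2.9))
```

```text
[[ 6.400e-01  2.930e-01 -2.516e+00  9.100e-02  1.630e-01 -5.800e-02]
 [-3.660e-01  3.200e-01 -2.762e+00  1.370e-01  2.530e-01  2.000e-03]
 [-2.810e-01 -6.920e-01 -3.345e+00  1.070e-01  1.950e-01 -1.000e-03]
 [-2.390e-01  1.000e-03 -3.258e+00  5.200e-02  1.500e-01  6.000e-03]
 [ 3.360e-01  4.000e-01 -2.448e+00  1.220e-01  2.250e-01 -6.500e-02]]
[ 0.50616828 -0.01457041  0.145155  ] 0.01767856031199052
along tool +x heavy lever*W 0.18249567394538851 off-axis -0.12620083898566495
along tool +x heavy lever*W 0.13432959687766335 off-axis -0.024963350771535685
```

View pics/s2.png

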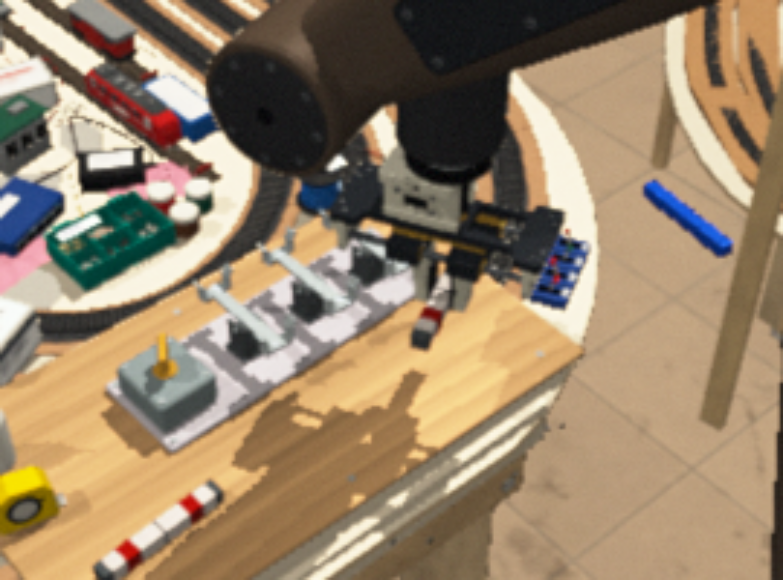

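Front view (crop): the boom is held level with one visible end at (425,330), and the other boom is undisturbed at (160,530). Moment difference +0.134 N m means the heavy end is at tool +x, so I place at yaw -177.7.

Emit:
{"op": "step_arm", "data": {"increments": [{"tx": 0, "ty": 0, "tz": 15, "ax": 0, "ay": 0, "az": -8, "claw": -1}, {"tx": 5, "ty": -5, "tz": 0, "ax": 0, "ay": 0, "az": -8, "claw": -1}, {"tx": 15, "ty": -5, "tz": 0, "ax": 0, "ay": 0, "az": -8, "claw": -1}, {"tx": 15, "ty": -5, "tz": 0, "ax": 0, "ay": 0, "az": -8, "claw": -1}, {"tx": 15, "ty": -5, "tz": 0, "ax": 0, "ay": 0, "az": -8, "claw": -1}, {"tx": 15, "ty": -5, "tz": 0, "ax": 0, "ay": 0, "az": -8, "claw": -1}, {"tx": 15, "ty": -5, "tz": 0, "ax": 0, "ay": 0, "az": -8, "claw": -1}, {"tx": 15, "ty": -5, "tz": 0, "ax": 0, "ay": 0, "az": -8, "claw": -1}, {"tx": 15, "ty": 0, "tz": 0, "ax": 0, "ay": 0, "az": -8, "claw": -1}, {"tx": 15, "ty": 0, "tz": 0, "ax": 0, "ay": 0, "az": -8, "claw": -1}, {"tx": 15, "ty": 0, "tz": 0, "ax": 0, "ay": 0, "az": -8, "claw": -1}, {"tx": 11, "ty": 0, "tz": 0, "ax": 0, "ay": 0, "az": -8, "claw": -1}]}}

```text
time_s: 6.3
tcp_pos: [0.6582, -0.0496, 0.16]
eef_rot: [-180.0, -0.0, -158.3]
contact_force: [0.4, -0.1, -2.2]
gripper_width: 0.0176
```

Emit:
{"op": "step_arm", "data": {"increments": [{"tx": 0, "ty": 0, "tz": 0, "ax": 0, "ay": 0, "az": -8, "claw": -1}, {"tx": 0, "ty": 0, "tz": 0, "ax": 0, "ay": 0, "az": -8, "claw": -1}, {"tx": 0, "ty": 0, "tz": 0, "ax": 0, "ay": 0, "az": -3.7, "claw": -1}, {"tx": 0, "ty": 0, "tz": 0, "ax": 0, "ay": 0, "az": 0, "claw": -1}, {"tx": 0, "ty": 0, "tz": 0, "ax": 0, "ay": 0, "az": 0, "claw": -1}, {"tx": 0, "ty": 0, "tz": 0, "ax": 0, "ay": 0, "az": 0, "claw": -1}, {"tx": 0, "ty": 0, "tz": 0, "ax": 0, "ay": 0, "az": 0, "claw": -1}]}}

```text
time_s: 7.0
tcp_pos: [0.6573, -0.0495, 0.1605]
eef_rot: [-180.0, -0.0, -177.7]
contact_force: [-0.4, 0.1, -3.6]
gripper_width: 0.0175
```

Run:
```python
from h import *
M=[]
for i in range(5):
    c=cap('wrist');s=r.get_state();M.append(np.r_[s['contact_force'],s['moment']])
print(np.mean(M,0).round(3));print(s['tcp_pos'],s['eef_rot'],s['gripper_width'],s['joints'])
cv2.imwrite('pics/w2.png',cv2.resize(c['image'][0:240],None,fx=1.55,fy=1.55))
```

```text
[ 0.221 -0.053 -3.012  0.006 -0.136 -0.014]
[ 0.6572965  -0.04952939  0.16062675] [ 1.79999472e+02  5.15840408e-03 -1.77700810e+02] 0.017639452865979902 [ 1.26073754e+01  2.25598261e+01 -7.85473062e+00  4.67657333e-04
 -5.95802736e+01 -1.00308422e+02]
```

View pics/w2.png

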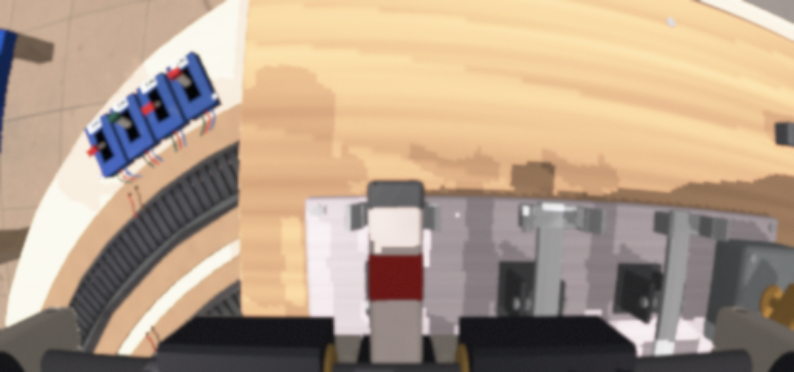

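Emit:
{"op": "step_arm", "data": {"increments": [{"tx": 0, "ty": 0, "tz": -20, "ax": 0, "ay": 0, "az": 0, "claw": -1}, {"tx": 0, "ty": 0, "tz": -20, "ax": 0, "ay": 0, "az": 0, "claw": -1}, {"tx": 0, "ty": 0, "tz": -8, "ax": 0, "ay": 0, "az": 0, "claw": -1}, {"tx": 0, "ty": 0, "tz": -5, "ax": 0, "ay": 0, "az": 0, "claw": -1}, {"tx": 0, "ty": 0, "tz": -4, "ax": 0, "ay": 0, "az": 0, "claw": -1}, {"tx": 0, "ty": 0, "tz": -3, "ax": 0, "ay": 0, "az": 0, "claw": -1}, {"tx": 0, "ty": 0, "tz": 0, "ax": 0, "ay": 0, "az": 0, "claw": -1}, {"tx": 0, "ty": 0, "tz": 0, "ax": 0, "ay": 0, "az": 0, "claw": -1}, {"tx": 0, "ty": 0, "tz": 0, "ax": 0, "ay": 0, "az": 0, "claw": -1}]}}

```text
time_s: 8.15
tcp_pos: [0.6575, -0.0495, 0.1011]
eef_rot: [180.0, 0.0, -177.7]
contact_force: [0.8, 0.1, -3.3]
gripper_width: 0.017
```

Run:
```python
from h import *
M=[]
for i in range(4):
    c=cap('scene');s=r.get_state();M.append(np.r_[s['contact_force'],s['moment']])
print(np.mean(M,0).round(3));print(s['tcp_pos'],s['eef_rot'],s['gripper_width'])
```

```text
[-0.154 -0.025 -3.285  0.004 -0.123  0.028]
[ 0.65738932 -0.04950772  0.10076764] [ 1.79995224e+02  1.90499062e-02 -1.77717148e+02] 0.01743879905728157
```

Emit:
{"op": "step_arm", "data": {"increments": [{"tx": 0, "ty": 0, "tz": -1.5, "ax": 0, "ay": 0, "az": 0, "claw": -1}, {"tx": 0, "ty": 0, "tz": -0.5, "ax": 0, "ay": 0, "az": 0, "claw": -1}, {"tx": 0, "ty": 0, "tz": 0, "ax": 0, "ay": 0, "az": 0, "claw": -1}, {"tx": 0, "ty": 0, "tz": 0, "ax": 0, "ay": 0, "az": 0, "claw": -1}]}}

```text
time_s: 8.75
tcp_pos: [0.6573, -0.0496, 0.0986]
eef_rot: [-180.0, -0.0, -177.7]
contact_force: [-0.7, -0.0, -2.6]
gripper_width: 0.0174
```

Run:
```python
from h import *
M=[]
for i in range(3):
    c=cap('scene');s=r.get_state();M.append(np.r_[s['contact_force'],s['moment']])
print(np.mean(M,0).round(3));print(s['tcp_pos'],s['gripper_width'])
```

```text
[-0.463  0.518 -1.841  0.079  0.09  -0.003]
[ 0.65730066 -0.04951964  0.09858745] 0.01738458287228603
```

Emit:
{"op": "step_arm", "data": {"increments": [{"tx": 0, "ty": 0, "tz": 0, "ax": 0, "ay": 0, "az": 0, "claw": -0.45}, {"tx": 0, "ty": 0, "tz": 0, "ax": 0, "ay": 0, "az": 0, "claw": -0.3}, {"tx": 0, "ty": 0, "tz": 0, "ax": 0, "ay": 0, "az": 0, "claw": -0.1}, {"tx": 0, "ty": 0, "tz": 0, "ax": 0, "ay": 0, "az": 0, "claw": -0.1}, {"tx": 0, "ty": 0, "tz": 0, "ax": 0, "ay": 0, "az": 0, "claw": -0.1}, {"tx": 0, "ty": 0, "tz": 0, "ax": 0, "ay": 0, "az": 0, "claw": -0.1}, {"tx": 0, "ty": 0, "tz": 10, "ax": 0, "ay": 0, "az": 0, "claw": -0.1}, {"tx": 0, "ty": 0, "tz": 30, "ax": 0, "ay": 0, "az": 0, "claw": -0.1}, {"tx": 0, "ty": 0, "tz": 40, "ax": 0, "ay": 0, "az": 0, "claw": -0.1}, {"tx": -20, "ty": 40, "tz": 20, "ax": 0, "ay": 0, "az": 0, "claw": 0}, {"tx": -20, "ty": 45, "tz": 0, "ax": 0, "ay": 0, "az": 8, "claw": 1}, {"tx": -20, "ty": 45, "tz": 0, "ax": 0, "ay": 0, "az": 8, "claw": 1}]}}

```text
time_s: 10.1
tcp_pos: [0.5971, 0.0815, 0.2005]
eef_rot: [180.0, 0.2, -161.5]
contact_force: [1.1, -0.2, 0.1]
gripper_width: 0.0541
```

Run:
```python
from h import *
c=cap('scene');cv2.imwrite('pics/s3.png',cv2.resize(c['image'][100:300,110:380],None,fx=2.9,fy=2.9))
c=cap('top')
h=cv2.cvtColor(c['image'],cv2.COLOR_BGR2HSV)
m=(((h[...,0]<8)|(h[...,0]>172))&(h[...,1]>110)&(h[...,2]>50)).astype(np.uint8)
k,l,st,ce=cv2.connectedComponentsWithStats(m);P=cloud(c)
for i in range(1,k):
    q=P[l==i].mean(0)
    if st[i,4]>10 and .4<q[0]<.75 and abs(q[1])<.45: print(q.round(4),st[i,4],ce[i].round(1))
print(r.get_state()['tcp_pos'],r.get_state()['eef_rot'])
```

```text
[ 0.6831 -0.0467  0.1022] 24 [269.3 169.7]
[ 0.618  -0.0489  0.0827] 28 [270.4 194.9]
[0.5232 0.2655 0.0413] 31 [155.9 233.2]
[0.59578887 0.08475204 0.20024114] [ 1.79946842e+02  1.24533027e-01 -1.61201043e+02]
```

View pics/s3.png

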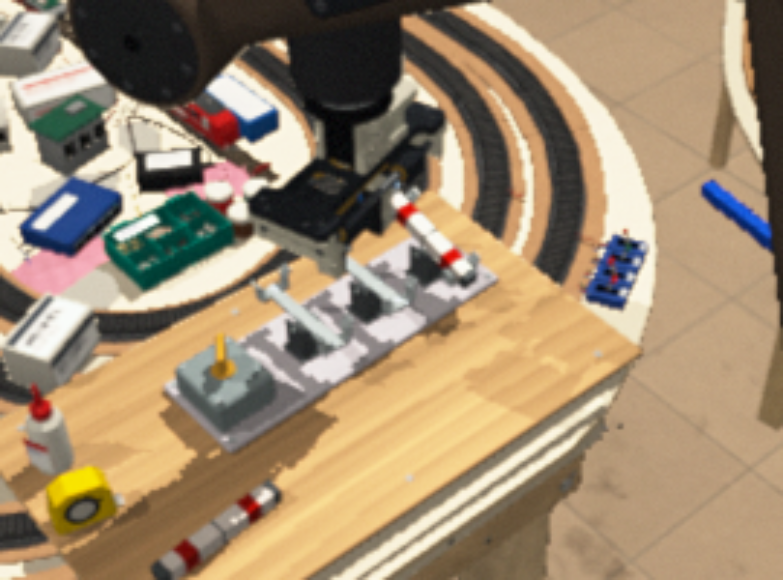

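Boom 2 rests on saddle 1, tipped to the front (front band z 0.083, rear 0.102). Next is boom 1.

Emit:
{"op": "step_arm", "data": {"increments": [{"tx": -8, "ty": 22, "tz": 0, "ax": 0, "ay": 0, "az": 8, "claw": 1}, {"tx": -8, "ty": 22, "tz": 0, "ax": 0, "ay": 0, "az": 8, "claw": 1}, {"tx": -8, "ty": 22, "tz": 0, "ax": 0, "ay": 0, "az": 8, "claw": 1}, {"tx": -8, "ty": 22, "tz": 0, "ax": 0, "ay": 0, "az": 8, "claw": 1}, {"tx": -8, "ty": 22, "tz": 0, "ax": 0, "ay": 0, "az": 8, "claw": 1}, {"tx": -8, "ty": 22, "tz": -10, "ax": 0, "ay": 0, "az": 8, "claw": 1}, {"tx": -8, "ty": 22, "tz": -15, "ax": 0, "ay": 0, "az": 8, "claw": 1}, {"tx": -8, "ty": 22, "tz": -15, "ax": 0, "ay": 0, "az": 8, "claw": 1}, {"tx": -8, "ty": 22, "tz": -15, "ax": 0, "ay": 0, "az": 8, "claw": 1}, {"tx": -5, "ty": 19, "tz": 0, "ax": 0, "ay": 0, "az": 4.8, "claw": 1}, {"tx": 0, "ty": 0, "tz": 0, "ax": 0, "ay": 0, "az": 0, "claw": 1}, {"tx": 0, "ty": 0, "tz": 0, "ax": 0, "ay": 0, "az": 0, "claw": 1}]}}

```text
time_s: 11.4
tcp_pos: [0.5205, 0.2976, 0.144]
eef_rot: [-180.0, 0.0, -85.0]
contact_force: [0.3, -0.7, 0.3]
gripper_width: 0.0876
```

Run:
```python
from h import *
M=[]
for i in range(4):
    c=cap('wrist');s=r.get_state();M.append(np.r_[s['contact_force'],s['moment']])
print(np.mean(M,0).round(3));print(s['tcp_pos'],s['eef_rot'],s['joints'])
h=cv2.cvtColor(c['image'],cv2.COLOR_BGR2HSV)
m=(((h[...,0]<8)|(h[...,0]>172))&(h[...,1]>110)&(h[...,2]>50)).astype(np.uint8)
k,l,st,ce=cv2.connectedComponentsWithStats(m)
for i in range(1,k):
    if st[i,4]>60:print(st[i],ce[i].round(1),fonz(c,*ce[i],.042).round(4))
cv2.imwrite('pics/w3.png',cv2.resize(c['image'][80:260,130:380],None,fx=3,fy=3))
```

```text
[-0.103 -0.433 -0.232  0.016  0.152  0.008]
[0.52066142 0.29679179 0.14401383] [-1.79977581e+02  1.74646217e-02 -8.50185393e+01] [ 4.83510665e+01  1.82723349e+01 -1.68952658e+01  3.30355580e-03
 -5.48041090e+01 -4.33715126e+01]
[246 145  21  18 345] [256.1 153.4] [0.523 0.263 0.042]
[247 223  20  12 219] [256.5 229. ] [0.5168 0.329  0.042 ]
```

View pics/w3.png

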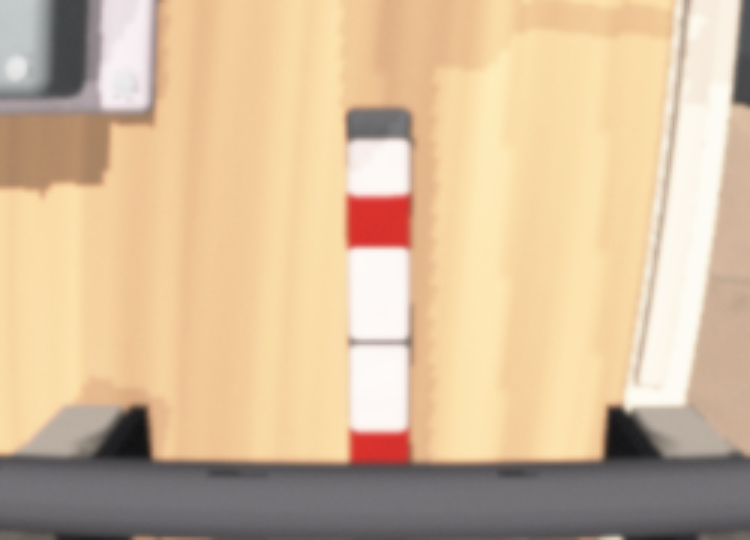

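Emit:
{"op": "step_arm", "data": {"increments": [{"tx": 0, "ty": 0, "tz": -30, "ax": 0, "ay": 0, "az": 0, "claw": 1}, {"tx": 0, "ty": 0, "tz": -30, "ax": 0, "ay": 0, "az": 0, "claw": 1}, {"tx": 0, "ty": 0, "tz": -25, "ax": 0, "ay": 0, "az": 0, "claw": 1}, {"tx": 0, "ty": 0, "tz": -13.5, "ax": 0, "ay": 0, "az": 0, "claw": 1}, {"tx": 0, "ty": 0, "tz": 0, "ax": 0, "ay": 0, "az": 0, "claw": 0}, {"tx": 0, "ty": 0, "tz": 0, "ax": 0, "ay": 0, "az": 0, "claw": -1}, {"tx": 0, "ty": 0, "tz": 0, "ax": 0, "ay": 0, "az": 0, "claw": -1}, {"tx": 0, "ty": 0, "tz": 0, "ax": 0, "ay": 0, "az": 0, "claw": -1}, {"tx": 0, "ty": 0, "tz": 0, "ax": 0, "ay": 0, "az": 0, "claw": -1}, {"tx": 0, "ty": 0, "tz": 0, "ax": 0, "ay": 0, "az": 0, "claw": -1}, {"tx": 0, "ty": 0, "tz": 0, "ax": 0, "ay": 0, "az": 0, "claw": -1}, {"tx": 0, "ty": 0, "tz": 0, "ax": 0, "ay": 0, "az": 0, "claw": -1}], "newtons": 50}}

```text
time_s: 12.8
tcp_pos: [0.5203, 0.2975, 0.0451]
eef_rot: [-180.0, 0.0, -84.9]
contact_force: [-0.3, -0.4, -0.8]
gripper_width: 0.0292
```

Emit:
{"op": "step_arm", "data": {"increments": [{"tx": 0, "ty": 0, "tz": 0, "ax": 0, "ay": 0, "az": 0, "claw": -1}, {"tx": 0, "ty": 0, "tz": 0, "ax": 0, "ay": 0, "az": 0, "claw": -1}, {"tx": 0, "ty": 0, "tz": 5, "ax": 0, "ay": 0, "az": 0, "claw": -1}, {"tx": 0, "ty": 0, "tz": 10, "ax": 0, "ay": 0, "az": 0, "claw": -1}, {"tx": 0, "ty": 0, "tz": 20, "ax": 0, "ay": 0, "az": 0, "claw": -1}, {"tx": 0, "ty": 0, "tz": 25, "ax": 0, "ay": 0, "az": 0, "claw": -1}, {"tx": 0, "ty": 0, "tz": 25, "ax": 0, "ay": 0, "az": 0, "claw": -1}, {"tx": 0, "ty": 0, "tz": 15, "ax": 0, "ay": 0, "az": 0, "claw": -1}, {"tx": 0, "ty": 0, "tz": 0, "ax": 0, "ay": 0, "az": 0, "claw": -1}, {"tx": 0, "ty": 0, "tz": 0, "ax": 0, "ay": 0, "az": 0, "claw": -1}, {"tx": 0, "ty": 0, "tz": 0, "ax": 0, "ay": 0, "az": 0, "claw": -1}]}}

```text
time_s: 13.9
tcp_pos: [0.5196, 0.2969, 0.1439]
eef_rot: [179.9, -0.1, -84.9]
contact_force: [0.1, 0.2, -2.1]
gripper_width: 0.0174
```

Run:
```python
from h import *
M=[]
for i in range(5):
    c=cap('wrist');s=r.get_state();M.append(np.r_[s['contact_force'],s['moment']])
m=np.mean(M,0);print(m.round(3),s['tcp_pos'],s['eef_rot'],s['gripper_width'])
a=np.radians(-85);u=np.array([np.cos(a),np.sin(a)])
k=m[3:5]-(.016,.152);print('heavy at tool +x if >0:',-k[0]*u[1]+k[1]*u[0],'off-axis',k@u)
```

```text
[ 0.345  0.125 -2.733 -0.084  0.083  0.005] [0.52008036 0.29725483 0.14429681] [ 1.79942798e+02 -5.02887220e-02 -8.49161416e+01] 0.017351804548835156
heavy at tool +x if >0: -0.10519668865498594 off-axis 0.059656570573899045
```

Emit:
{"op": "step_arm", "data": {"increments": [{"tx": 0, "ty": 0, "tz": 16, "ax": 0, "ay": 0, "az": 7.2, "claw": -1}, {"tx": 12, "ty": -24, "tz": 0, "ax": 0, "ay": 0, "az": 8, "claw": -1}, {"tx": 12, "ty": -24, "tz": 0, "ax": 0, "ay": 0, "az": 8, "claw": -1}, {"tx": 12, "ty": -24, "tz": 0, "ax": 0, "ay": 0, "az": 8, "claw": -1}, {"tx": 12, "ty": -24, "tz": 0, "ax": 0, "ay": 0, "az": 8, "claw": -1}, {"tx": 12, "ty": -24, "tz": 0, "ax": 0, "ay": 0, "az": 8, "claw": -1}, {"tx": 12, "ty": -24, "tz": 0, "ax": 0, "ay": 0, "az": 8, "claw": -1}, {"tx": 12, "ty": -24, "tz": 0, "ax": 0, "ay": 0, "az": 8, "claw": -1}, {"tx": 12, "ty": -24, "tz": 0, "ax": 0, "ay": 0, "az": 8, "claw": -1}, {"tx": 12, "ty": -24, "tz": 0, "ax": 0, "ay": 0, "az": 8, "claw": -1}, {"tx": 13, "ty": -25, "tz": 0, "ax": 0, "ay": 0, "az": 8, "claw": -1}, {"tx": 12.7, "ty": -25.7, "tz": 0, "ax": 0, "ay": 0, "az": 0, "claw": -1}]}}

```text
time_s: 15.35
tcp_pos: [0.6545, 0.0298, 0.1607]
eef_rot: [180.0, 0.0, 2.6]
contact_force: [0.6, 0.8, -3.2]
gripper_width: 0.0175
```

Emit:
{"op": "step_arm", "data": {"increments": [{"tx": 0, "ty": 0, "tz": 0, "ax": 0, "ay": 0, "az": 0, "claw": -1}, {"tx": 0, "ty": 0, "tz": 0, "ax": 0, "ay": 0, "az": 0, "claw": -1}, {"tx": 0, "ty": 0, "tz": 0, "ax": 0, "ay": 0, "az": 0, "claw": -1}, {"tx": 0, "ty": 0, "tz": 0, "ax": 0, "ay": 0, "az": 0, "claw": -1}]}}

```text
time_s: 15.75
tcp_pos: [0.6538, 0.0316, 0.1611]
eef_rot: [-180.0, 0.0, 2.3]
contact_force: [-0.5, -0.0, -2.5]
gripper_width: 0.0177
```

Run:
```python
from h import *
M=[]
for i in range(5):
    c=cap('wrist');s=r.get_state();M.append(np.r_[s['contact_force'],s['moment']])
m=np.mean(M,0);print(m.round(3),s['tcp_pos'],s['eef_rot'],s['gripper_width'])
cv2.imwrite('pics/w4.png',cv2.resize(c['image'][60:240,100:400],None,fx=2.6,fy=2.6))
```

```text
[ 0.369 -0.218 -2.71  -0.073  0.026  0.018] [0.65394427 0.03126552 0.16123933] [-1.79996629e+02 -1.50286315e-02  2.32514423e+00] 0.01754725008749177
```

View pics/w4.png

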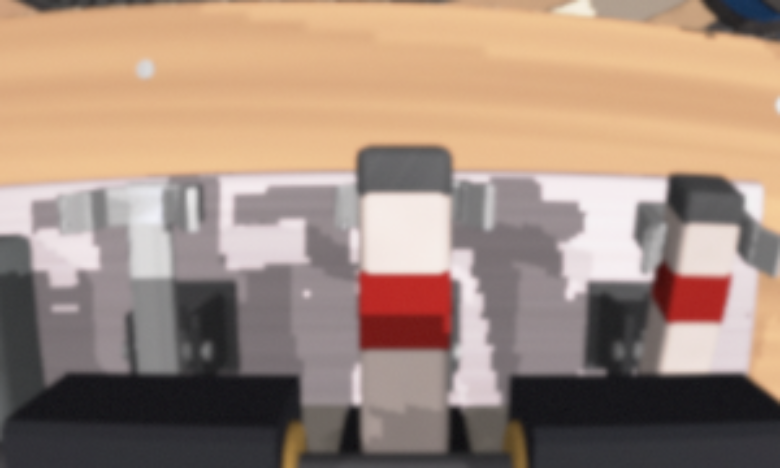

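The moment bias drifts between poses (0.026 N m here, ambiguous). Before laying it in, I'll spin the boom above the stand to check again.

```bash
cat > mm.py <<'E'
from h import *
M=[]
for i in range(10):
    cap('scene');s=r.get_state();M.append(np.r_[s['contact_force'],s['moment']])
print(np.mean(M,0).round(3),np.std(M,0).round(3),s['tcp_pos'].round(4),s['eef_rot'].round(2),s['gripper_width'])
E
python3 mm.py
```

```text
[-0.111  0.137 -2.885 -0.088  0.023 -0.005] [0.427 0.711 0.516 0.021 0.025 0.037] [0.654  0.0307 0.161 ] [180.     0.     2.28] 0.017426905783333318
```

Emit:
{"op": "step_arm", "data": {"increments": [{"tx": 0, "ty": 0, "tz": 10, "ax": 0, "ay": 0, "az": -8, "claw": -1}, {"tx": 0, "ty": 0, "tz": 0, "ax": 0, "ay": 0, "az": -8, "claw": -1}, {"tx": 0, "ty": 0, "tz": 0, "ax": 0, "ay": 0, "az": -8, "claw": -1}, {"tx": 0, "ty": 0, "tz": 0, "ax": 0, "ay": 0, "az": -8, "claw": -1}, {"tx": 0, "ty": 0, "tz": 0, "ax": 0, "ay": 0, "az": -8, "claw": -1}, {"tx": 0, "ty": 0, "tz": 0, "ax": 0, "ay": 0, "az": -8, "claw": -1}, {"tx": 0, "ty": 0, "tz": 0, "ax": 0, "ay": 0, "az": -8, "claw": -1}, {"tx": 0, "ty": 0, "tz": 0, "ax": 0, "ay": 0, "az": -8, "claw": -1}, {"tx": 0, "ty": 0, "tz": 0, "ax": 0, "ay": 0, "az": -8, "claw": -1}, {"tx": 0, "ty": 0, "tz": 0, "ax": 0, "ay": 0, "az": -8, "claw": -1}, {"tx": 0, "ty": 0, "tz": 0, "ax": 0, "ay": 0, "az": -8, "claw": -1}, {"tx": 0, "ty": 0, "tz": 0, "ax": 0, "ay": 0, "az": -2, "claw": -1}]}}

```text
time_s: 17.7
tcp_pos: [0.6539, 0.0307, 0.171]
eef_rot: [180.0, -0.0, -88.0]
contact_force: [-0.5, 0.6, -3.0]
gripper_width: 0.0179
```

Emit:
{"op": "step_arm", "data": {"increments": [{"tx": 0, "ty": 0, "tz": 0, "ax": 0, "ay": 0, "az": 0, "claw": -1}, {"tx": 0, "ty": 0, "tz": 0, "ax": 0, "ay": 0, "az": 0, "claw": -1}, {"tx": 0, "ty": 0, "tz": 0, "ax": 0, "ay": 0, "az": 0, "claw": -1}, {"tx": 0, "ty": 0, "tz": 0, "ax": 0, "ay": 0, "az": 0, "claw": -1}]}}

```text
time_s: 18.1
tcp_pos: [0.654, 0.0308, 0.1711]
eef_rot: [180.0, -0.0, -87.7]
contact_force: [0.0, 0.4, -2.5]
gripper_width: 0.0175
```

```bash
python3 mm.py
```

```text
[-0.268 -0.006 -3.057 -0.086  0.108 -0.004] [0.565 0.522 0.461 0.028 0.031 0.028] [0.654  0.0308 0.1711] [-180.      0.    -87.71] 0.01744518372120377
```

Emit:
{"op": "step_arm", "data": {"increments": [{"tx": 0, "ty": 0, "tz": 0, "ax": 0, "ay": 0, "az": -8, "claw": -1}, {"tx": 0, "ty": 0, "tz": 0, "ax": 0, "ay": 0, "az": -8, "claw": -1}, {"tx": 0, "ty": 0, "tz": 0, "ax": 0, "ay": 0, "az": -8, "claw": -1}, {"tx": 0, "ty": 0, "tz": 0, "ax": 0, "ay": 0, "az": -8, "claw": -1}, {"tx": 0, "ty": 0, "tz": 0, "ax": 0, "ay": 0, "az": -8, "claw": -1}, {"tx": 0, "ty": 0, "tz": 0, "ax": 0, "ay": 0, "az": -8, "claw": -1}, {"tx": 0, "ty": 0, "tz": 0, "ax": 0, "ay": 0, "az": -8, "claw": -1}, {"tx": 0, "ty": 0, "tz": 0, "ax": 0, "ay": 0, "az": -8, "claw": -1}, {"tx": 0, "ty": 0, "tz": 0, "ax": 0, "ay": 0, "az": -8, "claw": -1}, {"tx": 0, "ty": 0, "tz": 0, "ax": 0, "ay": 0, "az": -8, "claw": -1}, {"tx": 0, "ty": 0, "tz": 0, "ax": 0, "ay": 0, "az": -8, "claw": -1}, {"tx": 0, "ty": 0, "tz": 0, "ax": 0, "ay": 0, "az": -2, "claw": -1}]}}

```text
time_s: 19.8
tcp_pos: [0.6539, 0.0308, 0.171]
eef_rot: [180.0, -0.0, -178.0]
contact_force: [0.4, -0.4, -1.8]
gripper_width: 0.0178
```

Emit:
{"op": "step_arm", "data": {"increments": [{"tx": 0, "ty": 0, "tz": 0, "ax": 0, "ay": 0, "az": 0, "claw": -1}, {"tx": 0, "ty": 0, "tz": 0, "ax": 0, "ay": 0, "az": 0, "claw": -1}, {"tx": 0, "ty": 0, "tz": 0, "ax": 0, "ay": 0, "az": 0, "claw": -1}, {"tx": 0, "ty": 0, "tz": 0, "ax": 0, "ay": 0, "az": 0, "claw": -1}]}}

```text
time_s: 20.2
tcp_pos: [0.654, 0.0308, 0.171]
eef_rot: [-180.0, -0.0, -177.7]
contact_force: [-0.1, -0.4, -2.8]
gripper_width: 0.0175
```

```bash
python3 mm.py
```

```text
[ 0.249  0.056 -2.739 -0.006  0.092  0.003] [0.351 0.511 0.553 0.027 0.032 0.023] [0.654  0.0307 0.1711] [ 180.     -0.   -177.71] 0.01760970603987032
```

Fitting M = b_world + Rot(yaw)·t to all the readings (three here, saddle 1, and the unloaded one) is consistent only with this boom's heavy end at tool −x, so yaw 2.3 is right. In the wrist view the saddle cheeks sit about 2 mm towards −y of the boom, so I'll correct that while turning back.

Emit:
{"op": "step_arm", "data": {"increments": [{"tx": 0, "ty": 0, "tz": 0, "ax": 0, "ay": 0, "az": 8, "claw": -1}, {"tx": 0, "ty": 0, "tz": 0, "ax": 0, "ay": 0, "az": 8, "claw": -1}, {"tx": 0, "ty": 0, "tz": 0, "ax": 0, "ay": 0, "az": 8, "claw": -1}, {"tx": 0, "ty": 0, "tz": 0, "ax": 0, "ay": 0, "az": 8, "claw": -1}, {"tx": 0, "ty": 0, "tz": 0, "ax": 0, "ay": 0, "az": 8, "claw": -1}, {"tx": 0, "ty": 0, "tz": 0, "ax": 0, "ay": 0, "az": 8, "claw": -1}, {"tx": 0, "ty": 0, "tz": 0, "ax": 0, "ay": 0, "az": 8, "claw": -1}, {"tx": 0, "ty": 0, "tz": 0, "ax": 0, "ay": 0, "az": 8, "claw": -1}, {"tx": 0, "ty": 0, "tz": 0, "ax": 0, "ay": 0, "az": 8, "claw": -1}, {"tx": 0, "ty": 0, "tz": 0, "ax": 0, "ay": 0, "az": 8, "claw": -1}, {"tx": 0, "ty": 0, "tz": 0, "ax": 0, "ay": 0, "az": 8, "claw": -1}, {"tx": 0, "ty": 0, "tz": 0, "ax": 0, "ay": 0, "az": 8, "claw": -1}]}}

```text
time_s: 21.9
tcp_pos: [0.6541, 0.0308, 0.1711]
eef_rot: [-180.0, -0.0, -81.4]
contact_force: [0.7, 0.2, -3.7]
gripper_width: 0.0171
```

Emit:
{"op": "step_arm", "data": {"increments": [{"tx": 0, "ty": 0, "tz": 0, "ax": 0, "ay": 0, "az": 8, "claw": -1}, {"tx": 0, "ty": 0, "tz": 0, "ax": 0, "ay": 0, "az": 8, "claw": -1}, {"tx": 0, "ty": 0, "tz": 0, "ax": 0, "ay": 0, "az": 8, "claw": -1}, {"tx": 0, "ty": 0, "tz": 0, "ax": 0, "ay": 0, "az": 8, "claw": -1}, {"tx": 0, "ty": 0, "tz": 0, "ax": 0, "ay": 0, "az": 8, "claw": -1}, {"tx": 0, "ty": 0, "tz": -10, "ax": 0, "ay": 0, "az": 8, "claw": -1}, {"tx": 0, "ty": 0, "tz": -15, "ax": 0, "ay": 0, "az": 8, "claw": -1}, {"tx": 0, "ty": 0, "tz": -15, "ax": 0, "ay": 0, "az": 8, "claw": -1}, {"tx": 0, "ty": -1, "tz": -5, "ax": 0, "ay": 0, "az": 8, "claw": -1}, {"tx": 0, "ty": 0, "tz": 0, "ax": 0, "ay": 0, "az": 8, "claw": -1}, {"tx": 0, "ty": 0, "tz": 0, "ax": 0, "ay": 0, "az": 4, "claw": -1}, {"tx": 0, "ty": 0, "tz": 0, "ax": 0, "ay": 0, "az": 0, "claw": -1}]}}

```text
time_s: 23.1
tcp_pos: [0.6542, 0.0298, 0.1261]
eef_rot: [180.0, -0.0, 2.3]
contact_force: [-0.6, 0.2, -2.9]
gripper_width: 0.0176
```

Run:
```python
from h import *
cap('wrist');c=cap('wrist');s=r.get_state();print(s['tcp_pos'],s['eef_rot'],s['moment'])
print(c['cx'],c['cy'])
cv2.imwrite('pics/w5.png',cv2.resize(c['image'][100:200,205:305],None,fx=6,fy=6,interpolation=cv2.INTER_CUBIC))
```

```text
[0.65413357 0.02981962 0.12618546] [-1.79996202e+02 -1.90745131e-02  2.15457185e+00] [-0.10197211  0.00056993  0.03307081]
255.29192817289734 187.43043380284536
```

View pics/w5.png

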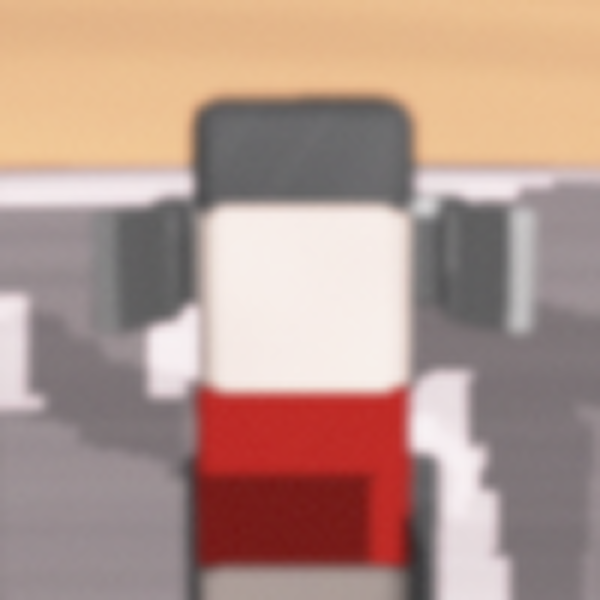

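Emit:
{"op": "step_arm", "data": {"increments": [{"tx": 0, "ty": -1, "tz": -4, "ax": 0, "ay": 0, "az": 0, "claw": -1}, {"tx": 0, "ty": 0, "tz": -8, "ax": 0, "ay": 0, "az": 0, "claw": -1}, {"tx": 0, "ty": 0, "tz": -6, "ax": 0, "ay": 0, "az": 0, "claw": -1}, {"tx": 0, "ty": 0, "tz": -5, "ax": 0, "ay": 0, "az": 0, "claw": -1}, {"tx": 0, "ty": 0, "tz": -3, "ax": 0, "ay": 0, "az": 0, "claw": -1}, {"tx": 0, "ty": 0, "tz": -1, "ax": 0, "ay": 0, "az": 0, "claw": -1}, {"tx": 0, "ty": 0, "tz": -0.7, "ax": 0, "ay": 0, "az": 0, "claw": -1}, {"tx": 0, "ty": 0, "tz": 0, "ax": 0, "ay": 0, "az": 0, "claw": -1}, {"tx": 0, "ty": 0, "tz": 0, "ax": 0, "ay": 0, "az": 0, "claw": -1}]}}

```text
time_s: 24.1
tcp_pos: [0.6542, 0.0288, 0.0986]
eef_rot: [-180.0, -0.0, 2.3]
contact_force: [0.2, 0.8, -3.7]
gripper_width: 0.0176
```

```bash
sed -i 's/range(10)/range(4)/' mm.py; python3 mm.py
```

```text
[ 7.700e-02  1.030e-01 -2.806e+00 -7.200e-02  5.500e-02  1.000e-03] [0.256 0.275 0.251 0.027 0.018 0.046] [0.654  0.0288 0.0985] [-1.80e+02 -2.00e-02  2.29e+00] 0.017674167196513994
```

Not quite in contact yet. I'll lower about 0.7 mm more, then release slowly.

Emit:
{"op": "step_arm", "data": {"increments": [{"tx": 0, "ty": 0, "tz": -0.7, "ax": 0, "ay": 0, "az": 0, "claw": -1}, {"tx": 0, "ty": 0, "tz": 0, "ax": 0, "ay": 0, "az": 0, "claw": -1}, {"tx": 0, "ty": 0, "tz": 0, "ax": 0, "ay": 0, "az": 0, "claw": -0.45}, {"tx": 0, "ty": 0, "tz": 0, "ax": 0, "ay": 0, "az": 0, "claw": -0.3}, {"tx": 0, "ty": 0, "tz": 0, "ax": 0, "ay": 0, "az": 0, "claw": -0.1}, {"tx": 0, "ty": 0, "tz": 0, "ax": 0, "ay": 0, "az": 0, "claw": -0.1}, {"tx": 0, "ty": 0, "tz": 0, "ax": 0, "ay": 0, "az": 0, "claw": -0.1}, {"tx": 0, "ty": 0, "tz": 0, "ax": 0, "ay": 0, "az": 0, "claw": -0.1}, {"tx": 0, "ty": 0, "tz": 10, "ax": 0, "ay": 0, "az": 0, "claw": -0.1}, {"tx": 0, "ty": 0, "tz": 30, "ax": 0, "ay": 0, "az": 0, "claw": -0.1}, {"tx": 0, "ty": 0, "tz": 40, "ax": 0, "ay": 0, "az": 0, "claw": -0.1}, {"tx": 0, "ty": 40, "tz": 20, "ax": 0, "ay": 0, "az": 0, "claw": 0}]}}

```text
time_s: 25.5
tcp_pos: [0.6553, 0.0661, 0.2022]
eef_rot: [180.0, -0.2, 2.1]
contact_force: [1.3, 0.6, 0.3]
gripper_width: 0.0424
```

Emit:
{"op": "step_arm", "data": {"increments": [{"tx": -25, "ty": 40, "tz": 0, "ax": 0, "ay": 0, "az": -8, "claw": 0}, {"tx": -25, "ty": 40, "tz": 0, "ax": 0, "ay": 0, "az": -8, "claw": 0}, {"tx": -25, "ty": 40, "tz": 0, "ax": 0, "ay": 0, "az": -8, "claw": 0}, {"tx": -25, "ty": 40, "tz": 0, "ax": 0, "ay": 0, "az": -8, "claw": 0}, {"tx": 0, "ty": 0, "tz": 0, "ax": 0, "ay": 0, "az": 0, "claw": 0}, {"tx": 0, "ty": 0, "tz": 0, "ax": 0, "ay": 0, "az": 0, "claw": 0}, {"tx": 0, "ty": 0, "tz": 0, "ax": 0, "ay": 0, "az": 0, "claw": 0}]}}

```text
time_s: 26.2
tcp_pos: [0.5546, 0.2281, 0.1982]
eef_rot: [-180.0, -0.0, -29.6]
contact_force: [0.2, 0.7, 0.1]
gripper_width: 0.0435
```

```bash
cat > chk.py <<'E'
from h import *
c=cap('top');P=cloud(c)
h=cv2.cvtColor(c['image'],cv2.COLOR_BGR2HSV)
m=(((h[...,0]<8)|(h[...,0]>172))&(h[...,1]>110)&(h[...,2]>50)).astype(np.uint8)
k,l,st,ce=cv2.connectedComponentsWithStats(m)
for i in range(1,k):
    q=P[l==i].mean(0)
    if st[i,4]>10 and .4<q[0]<.75 and abs(q[1])<.45: print(q.round(4),st[i,4],ce[i].round(1))
m=((P[...,2]>.082)&(P[...,2]<.14)&(abs(P[...,0]-.646)<.025)&(abs(P[...,1]-.205)<.025))
q=P[m]; 
if len(q)>10: print('key',len(q),q.mean(0).round(4),cv2.minAreaRect(q[:,:2].astype(np.float32)*1000))
cv2.imwrite('pics/chk.png',cv2.resize(c['image'][130:280,90:320],None,fx=3.4,fy=3.4));print(r.get_state()['tcp_pos'],r.get_state()['eef_rot'],r.get_state()['joints'])
E
python3 chk.py
```

```text
[0.6804 0.0311 0.1021] 28 [240.3 171. ]
[ 0.6831 -0.0467  0.1021] 24 [269.3 169.7]
[ 0.6179 -0.0489  0.0831] 28 [270.4 194.9]
[0.6038 0.0277 0.1335] 24 [241.5 196.5]
key 58 [0.6452 0.2046 0.0969] ((646.4161987304688, 205.6588134765625), (9.493729591369629, 33.81352996826172), 59.391727447509766)
[0.55470795 0.22770956 0.19797845] [-1.79989837e+02 -1.11769029e-02 -2.96407339e+01] [ 4.09776459e+01  1.54994136e+01 -1.30449633e+01  8.16406486e-03
 -6.14423270e+01  1.93777193e+01]
```

View pics/chk.png

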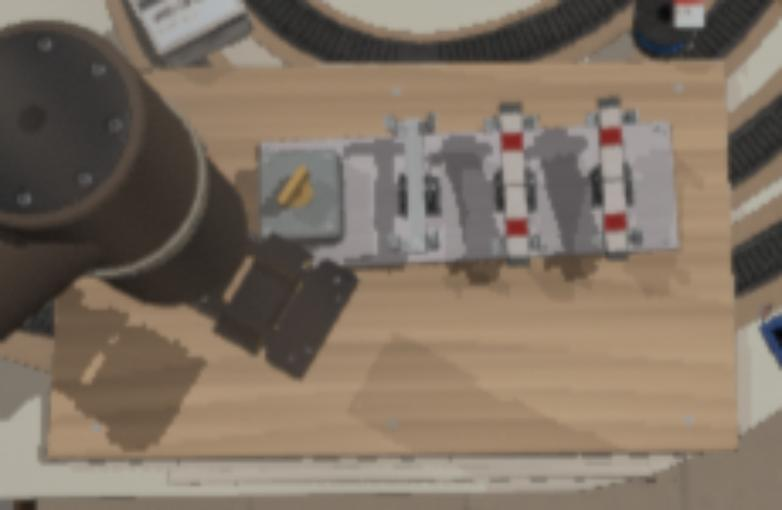

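Both booms are tipped to the front (rear bands z 0.102 each). Next is the key: hover over it and measure from the wrist camera.

Emit:
{"op": "step_arm", "data": {"increments": [{"tx": 31, "ty": -8, "tz": 0, "ax": 0, "ay": 0, "az": -1, "claw": 0}, {"tx": 31, "ty": -8, "tz": 0, "ax": 0, "ay": 0, "az": -1, "claw": 0}, {"tx": 29.5, "ty": -8.6, "tz": -20, "ax": 0, "ay": 0, "az": -1.3, "claw": 0}, {"tx": 0, "ty": 0, "tz": -20, "ax": 0, "ay": 0, "az": 0, "claw": 0}, {"tx": 0, "ty": 0, "tz": 0, "ax": 0, "ay": 0, "az": 0, "claw": 0}, {"tx": 0, "ty": 0, "tz": 0, "ax": 0, "ay": 0, "az": 0, "claw": 0}, {"tx": 0, "ty": 0, "tz": 0, "ax": 0, "ay": 0, "az": 0, "claw": 0}]}}

```text
time_s: 26.95
tcp_pos: [0.6462, 0.2037, 0.1591]
eef_rot: [-179.9, -0.1, -32.9]
contact_force: [-0.1, 0.6, -0.2]
gripper_width: 0.0435
```

Run:
```python
from h import *
cap('wrist');c=cap('wrist');s=r.get_state();print(s['tcp_pos'],s['eef_rot'],s['joints'])
h=cv2.cvtColor(c['image'],cv2.COLOR_BGR2HSV)
m=((h[...,0]>12)&(h[...,0]<28)&(h[...,1]>130)).astype(np.uint8)
k,l,st,ce=cv2.connectedComponentsWithStats(m)
for i in range(1,k):
    if st[i,4]>60:print(st[i],ce[i].round(1),fonz(c,*ce[i],.101).round(4))
cv2.imwrite('pics/w6.png',cv2.resize(c['image'][90:290,125:385],None,fx=3,fy=3))
c=cap('top')
```

```text
[0.64608165 0.20418107 0.15932591] [-1.79883991e+02 -6.46681747e-02 -3.29195947e+01] [ 3.39891688e+01  2.41503216e+01 -5.51146698e+00  1.61193025e-02
 -6.02061352e+01  2.30833088e+01]
[242 178  28  51 784] [255.1 199.8] [0.652  0.1997 0.101 ]
[162 221  15  50 385] [167.7 246. ] [0.6569 0.2754 0.101 ]
[335 222  15  49 388] [343.2 246.3] [0.5847 0.1638 0.101 ]
[ 147  270  296   22 1978] [310.9 282.8] [0.5706 0.2    0.101 ]
```

View pics/w6.png

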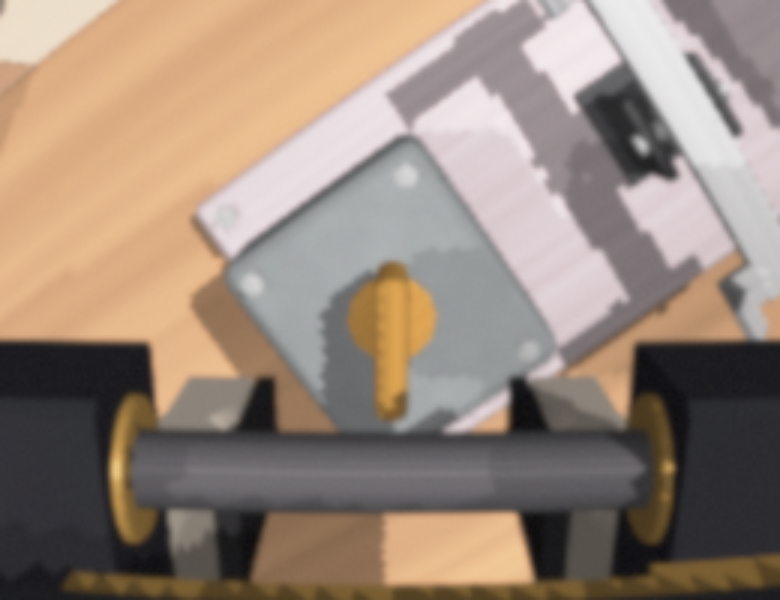

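Run:
```python
from h import *
c=cap('wrist');a=fonz(c,255.3,229.5,.101);b=fonz(c,255.3,181,.101);print(a,b,np.linalg.norm(a-b),(a+b)/2,r.get_state()['tcp_pos'])
```

```text
[0.63303296 0.21191944 0.101     ] [0.6629886  0.19257281 0.101     ] 0.035659952202287126 [0.64801078 0.20224613 0.101     ] [0.64583014 0.20429807 0.15894788]
```

Emit:
{"op": "step_arm", "data": {"increments": [{"tx": 0, "ty": 0, "tz": -25, "ax": 0, "ay": 0, "az": 0, "claw": 0}, {"tx": 0, "ty": 0, "tz": -20, "ax": 0, "ay": 0, "az": 0, "claw": 0}, {"tx": 0, "ty": 0, "tz": -15, "ax": 0, "ay": 0, "az": 0, "claw": 0}, {"tx": 0, "ty": 0, "tz": -6, "ax": 0, "ay": 0, "az": 0, "claw": 0}, {"tx": 0, "ty": 0, "tz": 0, "ax": 0, "ay": 0, "az": 0, "claw": -0.5}, {"tx": 0, "ty": 0, "tz": 0, "ax": 0, "ay": 0, "az": 0, "claw": -1}, {"tx": 0, "ty": 0, "tz": 0, "ax": 0, "ay": 0, "az": 0, "claw": -1}, {"tx": 0, "ty": 0, "tz": 0, "ax": 0, "ay": 0, "az": 0, "claw": -1}, {"tx": 0, "ty": 0, "tz": 0, "ax": 0, "ay": 0, "az": 0, "claw": -1}, {"tx": 0, "ty": 0, "tz": 0, "ax": 0, "ay": 0, "az": 0, "claw": -1}, {"tx": 0, "ty": 0, "tz": 0, "ax": 0, "ay": 0, "az": 0, "claw": -1}, {"tx": 0, "ty": 0, "tz": 0, "ax": 0, "ay": 0, "az": 0, "claw": -1}], "newtons": 45}}

```text
time_s: 28.35
tcp_pos: [0.6462, 0.2043, 0.0922]
eef_rot: [-179.9, -0.0, -32.9]
contact_force: [0.5, 1.6, 4.2]
gripper_width: 0.0078
```

```bash
python3 mm.py
```

```text
[ 0.045  2.827  4.71   0.891  0.174 -0.064] [0.311 0.341 0.805 0.06  0.019 0.03 ] [0.6462 0.2042 0.0922] [-1.7993e+02 -4.0000e-02 -3.2930e+01] 0.00753409776706366
```

The wing's middle is at (0.648, 0.202), 2.7 mm along from the TCP. I'll re-grip centred to avoid side load.

Emit:
{"op": "step_arm", "data": {"increments": [{"tx": 0, "ty": 0, "tz": 0, "ax": 0, "ay": 0, "az": 0, "claw": -0.4}, {"tx": 0, "ty": 0, "tz": 0, "ax": 0, "ay": 0, "az": 0, "claw": -0.4}, {"tx": 1.8, "ty": -1.8, "tz": 1, "ax": 0, "ay": 0, "az": 0, "claw": -0.4}, {"tx": 0, "ty": 0, "tz": 0, "ax": 0, "ay": 0, "az": 0, "claw": -0.4}, {"tx": 0, "ty": 0, "tz": 0, "ax": 0, "ay": 0, "az": 0, "claw": -0.4}, {"tx": 0, "ty": 0, "tz": 0, "ax": 0, "ay": 0, "az": 0, "claw": -0.4}]}}

```text
time_s: 29.15
tcp_pos: [0.6475, 0.2019, 0.0925]
eef_rot: [180.0, 0.0, -33.0]
contact_force: [-1.1, -0.5, -0.3]
gripper_width: 0.0262
```

```bash
python3 mm.py
```

```text
[-0.155  0.37   0.521 -0.034  0.172 -0.011] [0.521 0.278 0.704 0.021 0.009 0.033] [0.6475 0.2021 0.0926] [180.     0.   -32.95] 0.02630697408047592
```

Emit:
{"op": "step_arm", "data": {"increments": [{"tx": 0, "ty": 0, "tz": 0, "ax": 0, "ay": 0, "az": 0, "claw": -1}, {"tx": 0, "ty": 0, "tz": 0, "ax": 0, "ay": 0, "az": 0, "claw": -1}, {"tx": 0, "ty": 0, "tz": 0, "ax": 0, "ay": 0, "az": 0, "claw": -1}, {"tx": 0, "ty": 0, "tz": 0, "ax": 0, "ay": 0, "az": 0, "claw": -1}, {"tx": 0, "ty": 0, "tz": 0, "ax": 0, "ay": 0, "az": 0, "claw": -1}, {"tx": 0, "ty": 0, "tz": 0, "ax": 0, "ay": 0, "az": 0, "claw": -1}, {"tx": 0, "ty": 0, "tz": 0, "ax": 0, "ay": 0, "az": 0, "claw": -1}], "newtons": 30}}

```text
time_s: 30.05
tcp_pos: [0.6481, 0.203, 0.0927]
eef_rot: [-179.9, -0.0, -32.9]
contact_force: [2.5, 4.5, -2.7]
gripper_width: 0.008
```

```bash
python3 mm.py
```

```text
[ 2.869  4.693 -2.786  1.684 -0.795 -0.039] [0.353 0.243 0.571 0.04  0.017 0.026] [0.6481 0.203  0.0927] [-1.799e+02 -3.000e-02 -3.293e+01] 0.0076989085685718805
```

Emit:
{"op": "step_arm", "data": {"increments": [{"tx": 0.6, "ty": 1, "tz": 0, "ax": 0, "ay": 0, "az": 0, "claw": -1}, {"tx": 0, "ty": 0, "tz": 0, "ax": 0, "ay": 0, "az": 0, "claw": -1}, {"tx": 0, "ty": 0, "tz": 0, "ax": 0, "ay": 0, "az": 0, "claw": -1}]}}

```text
time_s: 30.55
tcp_pos: [0.6481, 0.2031, 0.0927]
eef_rot: [-180.0, -0.0, -32.9]
contact_force: [1.4, 2.2, -0.8]
gripper_width: 0.0083
```

```bash
python3 mm.py
```

```text
[ 1.241  1.91  -0.933  0.685 -0.324 -0.061] [0.148 0.379 0.459 0.032 0.014 0.025] [0.6482 0.2031 0.0927] [-179.99   -0.    -32.95] 0.00798719259818573
```

Emit:
{"op": "step_arm", "data": {"increments": [{"tx": 0.4, "ty": 0.7, "tz": 0, "ax": 0, "ay": 0, "az": 0, "claw": -1}, {"tx": 0, "ty": 0, "tz": 0, "ax": 0, "ay": 0, "az": -4, "claw": -1}, {"tx": 0, "ty": 0, "tz": 0, "ax": 0, "ay": 0, "az": -6, "claw": -1}, {"tx": 0, "ty": 0, "tz": 0, "ax": 0, "ay": 0, "az": -6, "claw": -1}, {"tx": 0, "ty": 0, "tz": 0, "ax": 0, "ay": 0, "az": -6, "claw": -1}, {"tx": 0, "ty": 0, "tz": 0, "ax": 0, "ay": 0, "az": -6, "claw": -1}, {"tx": 0, "ty": 0, "tz": 0, "ax": 0, "ay": 0, "az": -6, "claw": -1}, {"tx": 0, "ty": 0, "tz": 0, "ax": 0, "ay": 0, "az": -6, "claw": -1}], "newtons": 40}}

```text
time_s: 31.55
tcp_pos: [0.6476, 0.2027, 0.0927]
eef_rot: [179.9, -0.1, -73.2]
contact_force: [-1.6, -2.1, 3.4]
gripper_width: 0.0079
```

```bash
python3 mm.py
```

```text
[-3.416 -2.822  4.141 -1.044  1.352 -0.059] [0.991 0.569 0.794 0.232 0.238 0.02 ] [0.6476 0.2027 0.0927] [ 1.7987e+02 -5.0000e-02 -7.2800e+01] 0.007877308803515113
```

Emit:
{"op": "step_arm", "data": {"increments": [{"tx": -1, "ty": -0.8, "tz": 0, "ax": 0, "ay": 0, "az": -4, "claw": -1}, {"tx": 0, "ty": 0, "tz": 0, "ax": 0, "ay": 0, "az": -6, "claw": -1}, {"tx": 0, "ty": 0, "tz": 0, "ax": 0, "ay": 0, "az": -6, "claw": -1}, {"tx": 0, "ty": 0, "tz": 0, "ax": 0, "ay": 0, "az": -6, "claw": -1}, {"tx": 0, "ty": 0, "tz": 0, "ax": 0, "ay": 0, "az": -6, "claw": -1}, {"tx": 0, "ty": 0, "tz": 0, "ax": 0, "ay": 0, "az": -6, "claw": -1}, {"tx": 0, "ty": 0, "tz": 0, "ax": 0, "ay": 0, "az": -6, "claw": -1}]}}

```text
time_s: 32.45
tcp_pos: [0.6468, 0.2027, 0.0927]
eef_rot: [179.9, -0.1, -113.0]
contact_force: [-4.7, -0.8, 4.4]
gripper_width: 0.0075
```

```bash
python3 mm.py
```

```text
[-5.102 -1.471  4.455 -0.376  1.902 -0.031] [0.179 0.415 0.637 0.017 0.149 0.024] [0.6468 0.2027 0.0926] [ 1.7994e+02 -5.0000e-02 -1.1268e+02] 0.007661622257448963
```

Emit:
{"op": "step_arm", "data": {"increments": [{"tx": -1, "ty": 0.7, "tz": 0, "ax": 0, "ay": 0, "az": -4, "claw": -1}, {"tx": 0, "ty": 0, "tz": 0, "ax": 0, "ay": 0, "az": -6, "claw": -1}, {"tx": 0, "ty": 0, "tz": 0, "ax": 0, "ay": 0, "az": -6, "claw": -1}, {"tx": 0, "ty": 0, "tz": 0, "ax": 0, "ay": 0, "az": -6, "claw": -1}, {"tx": 0, "ty": 0, "tz": 0, "ax": 0, "ay": 0, "az": -6, "claw": -1}, {"tx": 0, "ty": 0, "tz": 0, "ax": 0, "ay": 0, "az": -6, "claw": -1}, {"tx": 0, "ty": 0, "tz": 0, "ax": 0, "ay": 0, "az": -6, "claw": -1}]}}

```text
time_s: 33.35
tcp_pos: [0.6463, 0.2033, 0.0927]
eef_rot: [-180.0, -0.0, -152.9]
contact_force: [-2.7, -0.8, 3.4]
gripper_width: 0.0074
```

```bash
python3 mm.py; python3 -c "
from plant import r;print(r.get_state()['joints'])"
```

```text
[-4.109 -2.962  4.257 -0.91   1.371 -0.025] [0.332 0.524 0.386 0.082 0.028 0.024] [0.6463 0.2033 0.0927] [-1.7999e+02 -4.0000e-02 -1.5264e+02] 0.008294815984088894
[ 3.39096218e+01  2.77551071e+01 -9.32218426e+00  1.10210544e-02
 -5.29612048e+01 -9.65589576e+01]
```

Emit:
{"op": "step_arm", "data": {"increments": [{"tx": -0.8, "ty": -0.5, "tz": 0.5, "ax": 0, "ay": 0, "az": -6, "claw": -1}, {"tx": 0, "ty": 0, "tz": 0, "ax": 0, "ay": 0, "az": -6, "claw": -1}, {"tx": 0, "ty": 0, "tz": 0, "ax": 0, "ay": 0, "az": -6, "claw": -1}, {"tx": 0, "ty": 0, "tz": 0, "ax": 0, "ay": 0, "az": -6, "claw": -1}, {"tx": 0, "ty": 0, "tz": 0, "ax": 0, "ay": 0, "az": -6, "claw": -1}, {"tx": 0, "ty": 0, "tz": 0, "ax": 0, "ay": 0, "az": -6, "claw": -1}, {"tx": 0, "ty": 0, "tz": 0, "ax": 0, "ay": 0, "az": -6, "claw": -1}, {"tx": 0, "ty": 0, "tz": 0, "ax": 0, "ay": 0, "az": -6, "claw": -1}, {"tx": 0, "ty": 0, "tz": 0, "ax": 0, "ay": 0, "az": -6, "claw": -1}, {"tx": 0, "ty": 0, "tz": 0, "ax": 0, "ay": 0, "az": -6, "claw": -1}, {"tx": 0, "ty": 0, "tz": 0, "ax": 0, "ay": 0, "az": 0, "claw": -1}]}}

```text
time_s: 34.65
tcp_pos: [0.6463, 0.2042, 0.0927]
eef_rot: [179.9, 0.0, 147.2]
contact_force: [0.7, 3.0, -1.8]
gripper_width: 0.0073
```

```bash
python3 mm.py; python3 -c "
from plant import r;print(r.get_state()['joints'])"
```

```text
[ 1.759e+00  4.882e+00 -5.041e+00  1.634e+00 -7.000e-01  3.000e-03] [0.37  0.619 0.812 0.246 0.174 0.027] [0.6463 0.2042 0.0927] [1.7989e+02 1.0000e-02 1.4728e+02] 0.008155550520930447
[ 3.39535674e+01  2.77070608e+01 -9.37516223e+00 -3.71370389e-02
 -5.28146988e+01 -1.56654625e+02]
```

Emit:
{"op": "step_arm", "data": {"increments": [{"tx": 0, "ty": 0, "tz": 0, "ax": 0, "ay": 0, "az": 0, "claw": -0.4}, {"tx": 0, "ty": 0, "tz": 0, "ax": 0, "ay": 0, "az": 0, "claw": 0}, {"tx": 0, "ty": 0, "tz": 0, "ax": 0, "ay": 0, "az": 0, "claw": 0}, {"tx": 0, "ty": 0, "tz": 20, "ax": 0, "ay": 0, "az": 0, "claw": 0}, {"tx": 0, "ty": 0, "tz": 20, "ax": 0, "ay": 0, "az": 0, "claw": 0}, {"tx": 0, "ty": 0, "tz": 26, "ax": 0, "ay": 0, "az": 8, "claw": 0}, {"tx": 0, "ty": 0, "tz": 0, "ax": 0, "ay": 0, "az": 8, "claw": 0}, {"tx": 0, "ty": 0, "tz": 0, "ax": 0, "ay": 0, "az": 8, "claw": 0}, {"tx": 0, "ty": 0, "tz": 0, "ax": 0, "ay": 0, "az": 8, "claw": 0}, {"tx": 0, "ty": 0, "tz": 0, "ax": 0, "ay": 0, "az": 8, "claw": 0}, {"tx": 0, "ty": 0, "tz": 0, "ax": 0, "ay": 0, "az": 8, "claw": 0}, {"tx": 0, "ty": 0, "tz": 0, "ax": 0, "ay": 0, "az": 8, "claw": 0}]}}

```text
time_s: 36.05
tcp_pos: [0.6457, 0.2028, 0.1594]
eef_rot: [-180.0, -0.0, -156.6]
contact_force: [0.2, -1.0, -0.0]
gripper_width: 0.0435
```

Emit:
{"op": "step_arm", "data": {"increments": [{"tx": 0, "ty": 0, "tz": 0, "ax": 0, "ay": 0, "az": 8, "claw": 0}, {"tx": 0, "ty": 0, "tz": 0, "ax": 0, "ay": 0, "az": 8, "claw": 0}, {"tx": 0, "ty": 0, "tz": 0, "ax": 0, "ay": 0, "az": 8, "claw": 0}, {"tx": 0, "ty": 0, "tz": 0, "ax": 0, "ay": 0, "az": 8, "claw": 0}, {"tx": 0, "ty": 0, "tz": 0, "ax": 0, "ay": 0, "az": 8, "claw": 0}, {"tx": 0, "ty": 0, "tz": 0, "ax": 0, "ay": 0, "az": 8, "claw": 0}, {"tx": 0, "ty": 0, "tz": 0, "ax": 0, "ay": 0, "az": 8, "claw": 0}, {"tx": 0, "ty": 0, "tz": 0, "ax": 0, "ay": 0, "az": 8, "claw": 0}, {"tx": 0, "ty": 0, "tz": 0, "ax": 0, "ay": 0, "az": 8, "claw": 0}, {"tx": 0, "ty": 0, "tz": 0, "ax": 0, "ay": 0, "az": 8, "claw": 0}, {"tx": 0, "ty": 0, "tz": 0, "ax": 0, "ay": 0, "az": 8, "claw": 0}, {"tx": 0, "ty": 0, "tz": 0, "ax": 0, "ay": 0, "az": 8, "claw": 0}]}}

```text
time_s: 37.25
tcp_pos: [0.6457, 0.2027, 0.1594]
eef_rot: [180.0, -0.0, -60.6]
contact_force: [1.2, 0.4, 0.7]
gripper_width: 0.0438
```

Emit:
{"op": "step_arm", "data": {"increments": [{"tx": 0, "ty": 0, "tz": 0, "ax": 0, "ay": 0, "az": 8, "claw": 0}, {"tx": 0, "ty": 0, "tz": 0, "ax": 0, "ay": 0, "az": 8, "claw": 0}, {"tx": 0, "ty": 0, "tz": 0, "ax": 0, "ay": 0, "az": 8, "claw": 0}, {"tx": 0, "ty": 0, "tz": 0, "ax": 0, "ay": 0, "az": 4, "claw": 0}, {"tx": 0, "ty": 0, "tz": 0, "ax": 0, "ay": 0, "az": 0, "claw": 0}, {"tx": 0, "ty": 0, "tz": 0, "ax": 0, "ay": 0, "az": 0, "claw": 0}, {"tx": 0, "ty": 0, "tz": 0, "ax": 0, "ay": 0, "az": 0, "claw": 0}]}}

```text
time_s: 37.95
tcp_pos: [0.6457, 0.203, 0.1592]
eef_rot: [180.0, 0.0, -33.0]
contact_force: [-0.4, 0.5, -0.3]
gripper_width: 0.0438
```

```bash
cat > key.py <<'E'
from h import *
cap('wrist');c=cap('wrist');s=r.get_state();print(s['tcp_pos'],s['eef_rot'],s['gripper_width'])
h=cv2.cvtColor(c['image'],cv2.COLOR_BGR2HSV)
m=((h[...,0]>12)&(h[...,0]<28)&(h[...,1]>130)).astype(np.uint8)
k,l,st,ce=cv2.connectedComponentsWithStats(m)
for i in range(1,k):
    if st[i,4]>60 and 200<ce[i][0]<310:
        q=np.argwhere(l==i)[:,::-1].astype(np.float32)
        print(st[i],ce[i].round(1),fonz(c,*ce[i],.101).round(4),cv2.fitEllipse(q))
cv2.imwrite('pics/key%d.png'%int(s['time_s']*10),cv2.resize(c['image'][90:290,125:385],None,fx=3,fy=3));print('pics/key%d.png'%int(s['time_s']*10))
E
python3 key.py; cp pics/key3*.png pics/k1.png; ls pics
```

```text
[0.64570236 0.20308864 0.15919067] [ 1.79997841e+02 -8.56185230e-04 -3.30052547e+01] 0.04364918261308215
[240 178  28  52 802] [253.6 200.3] [0.6517 0.1998 0.101 ] ((253.507568359375, 201.73779296875), (21.406946182250977, 39.94257736206055), 1.3351191282272339)
pics/key380.png
chk.png
crop1.png
k1.png
key380.png
s2.png
s3.png
scene0.png
top0.png
w1.png
w2.png
w3.png
w4.png
w5.png
w6.png
```

View pics/k1.png

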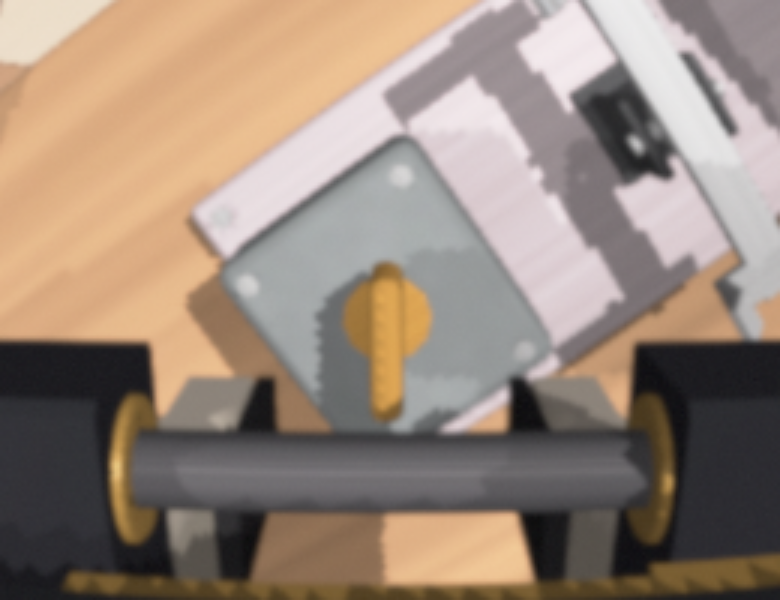

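Emit:
{"op": "step_arm", "data": {"increments": [{"tx": 1.1, "ty": 0.8, "tz": -25, "ax": 0, "ay": 0, "az": 0, "claw": 0}, {"tx": 0, "ty": 0, "tz": -20, "ax": 0, "ay": 0, "az": 0, "claw": 0}, {"tx": 0, "ty": 0, "tz": -15, "ax": 0, "ay": 0, "az": 0, "claw": 0}, {"tx": 0, "ty": 0, "tz": -6.5, "ax": 0, "ay": 0, "az": 0, "claw": 0}, {"tx": 0, "ty": 0, "tz": 0, "ax": 0, "ay": 0, "az": 0, "claw": -0.5}, {"tx": 0, "ty": 0, "tz": 0, "ax": 0, "ay": 0, "az": 0, "claw": -1}, {"tx": 0, "ty": 0, "tz": 0, "ax": 0, "ay": 0, "az": 0, "claw": -1}, {"tx": 0, "ty": 0, "tz": 0, "ax": 0, "ay": 0, "az": 0, "claw": -1}, {"tx": 0, "ty": 0, "tz": 0, "ax": 0, "ay": 0, "az": 0, "claw": -1}, {"tx": 0, "ty": 0, "tz": 0, "ax": 0, "ay": 0, "az": 0, "claw": -1}, {"tx": 0, "ty": 0, "tz": 0, "ax": 0, "ay": 0, "az": 0, "claw": -1}, {"tx": 0, "ty": 0, "tz": 0, "ax": 0, "ay": 0, "az": 0, "claw": -1}], "newtons": 40}}

```text
time_s: 39.25
tcp_pos: [0.6469, 0.2039, 0.0932]
eef_rot: [-180.0, -0.0, -32.9]
contact_force: [-1.9, -1.8, 6.0]
gripper_width: 0.0075
```

```bash
python3 mm.py
```

```text
[-2.089 -1.242  5.927 -0.448  0.921  0.063] [0.351 0.423 0.132 0.011 0.01  0.005] [0.6469 0.2039 0.0932] [-1.7999e+02 -2.0000e-02 -3.2940e+01] 0.007856511708979655
```

Emit:
{"op": "step_arm", "data": {"increments": [{"tx": 0, "ty": 0, "tz": 0, "ax": 0, "ay": 0, "az": -6, "claw": -1}, {"tx": 0, "ty": 0, "tz": 0, "ax": 0, "ay": 0, "az": -6, "claw": -1}, {"tx": 0, "ty": 0, "tz": 0, "ax": 0, "ay": 0, "az": -6, "claw": -1}, {"tx": 0, "ty": 0, "tz": 0, "ax": 0, "ay": 0, "az": -6, "claw": -1}, {"tx": 0, "ty": 0, "tz": 0, "ax": 0, "ay": 0, "az": -6, "claw": -1}, {"tx": 0, "ty": 0, "tz": 0, "ax": 0, "ay": 0, "az": -6, "claw": -1}, {"tx": 0, "ty": 0, "tz": 0, "ax": 0, "ay": 0, "az": -6, "claw": -1}, {"tx": 0, "ty": 0, "tz": 0, "ax": 0, "ay": 0, "az": -6, "claw": -1}, {"tx": 0, "ty": 0, "tz": 0, "ax": 0, "ay": 0, "az": -6, "claw": -1}, {"tx": 0, "ty": 0, "tz": 0, "ax": 0, "ay": 0, "az": -6, "claw": -1}]}}

```text
time_s: 40.45
tcp_pos: [0.6472, 0.2041, 0.0933]
eef_rot: [-179.9, 0.0, -93.2]
contact_force: [-0.6, -1.6, 3.8]
gripper_width: 0.0075
```

```bash
python3 mm.py
```

```text
[-1.004 -0.272  5.318 -0.22   0.463 -0.011] [0.263 0.349 0.693 0.039 0.019 0.039] [0.6472 0.2041 0.0932] [-1.7995e+02  2.0000e-02 -9.2800e+01] 0.007661728482212978
```

Emit:
{"op": "step_arm", "data": {"increments": [{"tx": 0, "ty": 0, "tz": 0, "ax": 0, "ay": 0, "az": -6, "claw": -1}, {"tx": 0, "ty": 0, "tz": 0, "ax": 0, "ay": 0, "az": -6, "claw": -1}, {"tx": 0, "ty": 0, "tz": 0, "ax": 0, "ay": 0, "az": -6, "claw": -1}, {"tx": 0, "ty": 0, "tz": 0, "ax": 0, "ay": 0, "az": -6, "claw": -1}, {"tx": 0, "ty": 0, "tz": 0, "ax": 0, "ay": 0, "az": -6, "claw": -1}, {"tx": 0, "ty": 0, "tz": 0, "ax": 0, "ay": 0, "az": -6, "claw": -1}, {"tx": 0, "ty": 0, "tz": 0, "ax": 0, "ay": 0, "az": -6, "claw": -1}, {"tx": 0, "ty": 0, "tz": 0, "ax": 0, "ay": 0, "az": -6, "claw": -1}, {"tx": 0, "ty": 0, "tz": 0, "ax": 0, "ay": 0, "az": -6, "claw": -1}, {"tx": 0, "ty": 0, "tz": 0, "ax": 0, "ay": 0, "az": -4, "claw": -1}, {"tx": 0, "ty": 0, "tz": 0, "ax": 0, "ay": 0, "az": -4, "claw": -1}, {"tx": 0, "ty": 0, "tz": 0, "ax": 0, "ay": 0, "az": 0, "claw": -1}]}}

```text
time_s: 41.85
tcp_pos: [0.6476, 0.2039, 0.0933]
eef_rot: [-180.0, 0.1, -154.9]
contact_force: [0.3, -1.3, 5.3]
gripper_width: 0.0078
```

```bash
python3 mm.py
```

```text
[ 1.516 -1.781  5.163 -0.768 -0.398 -0.021] [0.509 0.396 0.522 0.022 0.023 0.011] [0.6476 0.2039 0.0933] [-1.7998e+02  8.0000e-02 -1.5472e+02] 0.007597817811640534
```

Emit:
{"op": "step_arm", "data": {"increments": [{"tx": 0, "ty": 0, "tz": 0, "ax": 0, "ay": 0, "az": -2, "claw": -1}, {"tx": 0, "ty": 0, "tz": 0, "ax": 0, "ay": 0, "az": -2, "claw": -1}, {"tx": 0, "ty": 0, "tz": 0, "ax": 0, "ay": 0, "az": -2, "claw": -1}, {"tx": 0, "ty": 0, "tz": 0, "ax": 0, "ay": 0, "az": 0, "claw": -1}]}}

```text
time_s: 42.45
tcp_pos: [0.6476, 0.2039, 0.0932]
eef_rot: [-180.0, 0.1, -160.8]
contact_force: [2.2, -1.8, 4.8]
gripper_width: 0.0076
```

```bash
python3 mm.py
```

```text
[ 1.279 -2.514  5.15  -0.844 -0.433 -0.041] [0.469 0.546 0.486 0.008 0.042 0.046] [0.6476 0.2039 0.0933] [-1.7998e+02  8.0000e-02 -1.6072e+02] 0.007766526899364092
```

Still following freely at −160.7. I'll continue in small steps to the stop.

Emit:
{"op": "step_arm", "data": {"increments": [{"tx": 0, "ty": 0, "tz": 0, "ax": 0, "ay": 0, "az": -2, "claw": -1}, {"tx": 0, "ty": 0, "tz": 0, "ax": 0, "ay": 0, "az": -2, "claw": -1}, {"tx": 0, "ty": 0, "tz": 0, "ax": 0, "ay": 0, "az": 0, "claw": -1}, {"tx": 0, "ty": 0, "tz": 0, "ax": 0, "ay": 0, "az": 0, "claw": -1}]}}

```text
time_s: 43.05
tcp_pos: [0.6476, 0.2039, 0.0932]
eef_rot: [-180.0, 0.1, -164.7]
contact_force: [1.3, -1.9, 5.6]
gripper_width: 0.0075
```

```bash
python3 mm.py
```

```text
[ 1.655 -2.556  4.911 -0.911 -0.503  0.693] [0.318 0.27  0.259 0.022 0.02  0.005] [0.6476 0.2039 0.0933] [-1.7997e+02  8.0000e-02 -1.6465e+02] 0.007884970780035964
```

Emit:
{"op": "step_arm", "data": {"increments": [{"tx": 0, "ty": 0, "tz": 0, "ax": 0, "ay": 0, "az": -2, "claw": -1}, {"tx": 0, "ty": 0, "tz": 0, "ax": 0, "ay": 0, "az": -2, "claw": -1}, {"tx": 0, "ty": 0, "tz": 0, "ax": 0, "ay": 0, "az": 0, "claw": -1}, {"tx": 0, "ty": 0, "tz": 0, "ax": 0, "ay": 0, "az": 0, "claw": -1}]}}

```text
time_s: 43.65
tcp_pos: [0.6476, 0.2039, 0.0933]
eef_rot: [-180.0, 0.1, -168.6]
contact_force: [1.6, -3.5, 4.9]
gripper_width: 0.0083
```

```bash
python3 mm.py
```

```text
[ 1.349 -2.64   5.503 -0.948 -0.53   0.95 ] [0.454 0.688 0.291 0.027 0.026 0.029] [0.6476 0.2039 0.0932] [-1.7996e+02  8.0000e-02 -1.6862e+02] 0.008790635000655295
```

Mz jumped from about 0 to 0.95 N m: the stop is reached. Next I release, lift and check.

Emit:
{"op": "step_arm", "data": {"increments": [{"tx": 0, "ty": 0, "tz": 0, "ax": 0, "ay": 0, "az": 0, "claw": -0.4}, {"tx": 0, "ty": 0, "tz": 0, "ax": 0, "ay": 0, "az": 0, "claw": 0}, {"tx": 0, "ty": 0, "tz": 0, "ax": 0, "ay": 0, "az": 0, "claw": 0}, {"tx": 0, "ty": 0, "tz": 0, "ax": 0, "ay": 0, "az": 0, "claw": 0}, {"tx": 0, "ty": 0, "tz": 20, "ax": 0, "ay": 0, "az": 0, "claw": 0}, {"tx": 0, "ty": 0, "tz": 20, "ax": 0, "ay": 0, "az": 0, "claw": 0}, {"tx": 0, "ty": 0, "tz": 26, "ax": 0, "ay": 0, "az": 0, "claw": 0}, {"tx": 0, "ty": 0, "tz": 0, "ax": 0, "ay": 0, "az": 0, "claw": 0}, {"tx": 0, "ty": 0, "tz": 0, "ax": 0, "ay": 0, "az": 0, "claw": 0}, {"tx": 0, "ty": 0, "tz": 0, "ax": 0, "ay": 0, "az": 0, "claw": 0}]}}

```text
time_s: 44.85
tcp_pos: [0.6462, 0.2038, 0.1577]
eef_rot: [-180.0, -0.1, -169.0]
contact_force: [-0.3, 0.5, -0.4]
gripper_width: 0.0439
```

```bash
python3 key.py
```

```text
[0.6462648  0.2037272  0.15752194] [-1.79974014e+02 -1.01040828e-01 -1.68951775e+02] 0.04397370355834265
[242 182  27  52 790] [255.4 203.5] [0.6417 0.2022 0.101 ] ((255.7003173828125, 205.2050323486328), (21.349960327148438, 40.825862884521484), 174.02740478515625)
pics/key449.png
```

Emit:
{"op": "step_arm", "data": {"increments": [{"tx": -20, "ty": 0, "tz": 30, "ax": 0, "ay": 0, "az": 0, "claw": 0}, {"tx": -40, "ty": 0, "tz": 20, "ax": 0, "ay": 0, "az": 0, "claw": 0}, {"tx": -40, "ty": 0, "tz": 0, "ax": 0, "ay": 0, "az": 0, "claw": 0}, {"tx": -40, "ty": 0, "tz": 0, "ax": 0, "ay": 0, "az": 0, "claw": 0}, {"tx": 0, "ty": 0, "tz": 0, "ax": 0, "ay": 0, "az": 0, "claw": 0}, {"tx": 0, "ty": 0, "tz": 0, "ax": 0, "ay": 0, "az": 0, "claw": 0}, {"tx": 0, "ty": 0, "tz": 0, "ax": 0, "ay": 0, "az": 0, "claw": 0}]}}

```text
time_s: 45.65
tcp_pos: [0.5073, 0.2042, 0.2085]
eef_rot: [-180.0, 0.0, -168.9]
contact_force: [-0.5, 0.4, -0.0]
gripper_width: 0.044
```

```bash
python3 chk.py
```

```text
[0.68   0.0311 0.1034] 28 [240.3 171. ]
[ 0.6828 -0.0467  0.1032] 24 [269.3 169.7]
[ 0.609  -0.0471  0.1268] 28 [270.4 194.9]
[0.6143 0.0289 0.0833] 24 [241.5 196.5]
key 47 [0.6457 0.2041 0.0974] ((646.9927978515625, 204.64859008789062), (34.86945343017578, 7.504024982452393), 17.982995986938477)
[0.5075074  0.20410229 0.20829353] [-1.79980694e+02 -1.74263260e-02 -1.68964271e+02] [ 4.24395141e+01  1.01781148e+01 -1.86616622e+01  8.44267424e-03
 -6.11851564e+01 -1.21407853e+02]
```

View pics/chk.png

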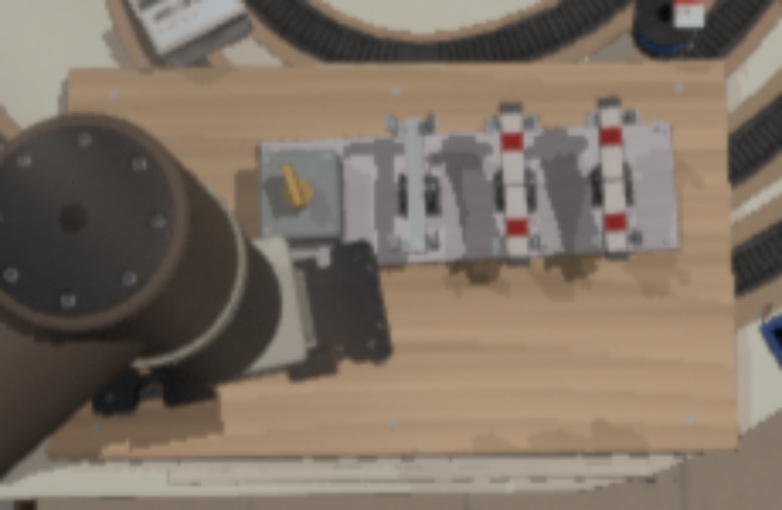

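```bash
python3 -c "
from plant import r;print(r.close_job())"
```

```text
the job is handed in; nothing more can be done
None
```

I've handed the job in at about 46 s of robot time. Two booms were on the board and no third one was there. Both are parked on the stand with the heavy end down at the front, and the key is fully wound.

**Booms:**
- The right-hand boom is on saddle 1 and the left-hand one on saddle 2. Saddle 3 is empty.
- I felt each heavy end by lifting the boom at mid-length. The force sensor's zero shifts with arm pose, so before laying in the second boom I turned it above the stand and repeated the reading. The repeat agreed with the first.
- In the last top-view check the rear red bands sit at z ≈ 0.103 m. The front bands sit at ≈ 0.083 m, which means both are tipped fully forward.
- Depth readings on the front bands glitched: 0.134 m once for the saddle 2 boom, and 0.127 m for the saddle 1 boom in the last check. Each read 0.083 m in the other view and the picture showed nothing wrong, so I took these as bad readings from the depth camera.

**Key:**
- I turned it in two grips, about 180° and then on to the stop, where the torque jumped from about 0 to 0.95 N m.
- After release, the wing stands at about 18° in the top view; fully wound (6.0 rad) should be 18.5°.

**Glue bottle and tape measure:** the arm never went near enough to touch either. It hid them in the final top picture, so I have no last measurement of where they stand.

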